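# Load the burn-in rack with three modules and close the row

## Robot

A 7-joint arm with a two-finger parallel gripper is mounted at the origin on a cart in front of the work surface, level with it; the furniture and walls round the work are solid. World frame = base frame: x ahead of the robot, y to its left, z up, the work surface at z = 0. Lengths are in m, angles in rad, forces in N, time in s.
With the tool pointing down it reaches from about 0.425 to 0.875 m from the base axis. Payload 4.7 kg.
Tool frame: the origin (TCP) lies at the very end of the fingers, on their centre line; the grasp point (between the pads) lies 19 mm behind it; z points along the fingers, y is the line along which they close (so a half turn about z gives the same grasp; the last joint's range is limited). The gripper opens to 87 mm and grips with 3 to 60 N. Pads are 19 mm wide; open, the fingers measure 117 mm over their backs; the gripper's body (75 mm by 190 mm) begins 51 mm behind the grasp point.
Start: joints at [1.238, 0.321, -0.07, 1.45, 0.023, 1.371, -0.057], TCP at [0.221, -0.611, 0.223] pointing down, gripper open.
Joint ranges: [-2.86, 2.86], [-0.3, 2.09], [-1.38, 1.24], [0.06, 2.45], [-1.56, 4.7], [0.09, 2.05], [-2.69, 2.69]. Speed limits (rad/s): [2.57, 2.57, 3.14, 3.14, 3.14, 3.14, 3.14].

## Interface

Orientations are given as a rotation vector (axis times angle).
In Python, from bench import ctrl, vision gives the robot as it stands.
- The arm moves only by the tool jog_arm, never from a script. Its argument "increments" is a list of rows, each an object of numbers: "tx", "ty", "tz": the shift along the tool's x, y, z in mm; "wx", "wy", "wz": the turn, a rotation vector about the tool's x, y, z in rad; "gripper": the opening, from 0 (shut) to 1 (fully open). In form: [{"tx": .., "ty": .., "tz": .., "wx": .., "wy": .., "wz": .., "gripper": ..}, ...]. A call has exactly 5 rows; each row is the pose to reach, as a shift and turn from the pose commanded when the call began, along the tool's axes at that moment; what a row does not reach only later rows make up. A row lasts 1/12 s, in which the tool goes at most 41.7 mm and 7.16 degrees, less where a joint would pass 70% of its speed; a pose out of reach is approached as far as the arm can. A call with a gripper value outside its range is refused whole. The fingers move at their own pace and stop on an object; "grip_force" is the grip in N (left out, the last holds). Time passes only in rows, so rows that repeat a pose let the fingers close, or fill a call up. It gives the time, the measured TCP pose, the force, the opening and the grip force at its end, in the units of the state.
- ctrl.get_state(): the state, without advancing time (a new reading comes with each control period).
- vision.get_image(name): name is "scene" or "top"; returns a dict with "color" (400x640x3 uint8, blue, green, red), "fx", "fy", "cx", "cy" (pixels), "extrinsics" (4x4, takes a point from world to camera coordinates). Camera axes: x right, y down, z forward; pixel columns grow to the right and rows downward; lengths in m; the calibration is good to about 2 mm. A picture is of the moment at which its call begins. There is no depth.
- ctrl.close_job(): hands the job in; it is judged then, once.
Trained networks look in the newest picture that a camera, given by its name, has taken for a name from the list of things; names that differ only in an ending like _2 or _b are one class to them, and where a whole thing is asked for, a point or a joint stands for the part that bears it (a point fixed in the world has none). Each returns a list of dicts, best first, with "conf" (0 to 1); they miss things now and then, are a little off and sometimes report something else, mostly with a low value. They report only what shows in the picture. A call takes as long as a camera call.
- vision.spot_in(camera, thing): "bbox" ([left, top, right, bottom] in pixels, round what is visible of it).
The state is a dict: "time": time; "joint_positions": joint angles; "qd": joint speeds; "joint_torque": joint torques, N m; "position": TCP position; "tool_rot": TCP orientation; "ft_force": force on the tool from outside, world axes, zero at the start; "torque": the same for the moment, N m; "grip_width": opening from 0.0 (shut) to 1.0 (fully open); "grip_force": force on a finger pad.
Only numpy, scipy, OpenCV 4.12 (cv2) and the standard library are available. Lean on these libraries where they do the work, as an engineer would, in place of code of your own. Each camera call takes 0.05 s, during which the arm holds its last target. There are 200 camera calls.

## Task

Load the sloping burn-in rack on the bench: lay the three white vented modules flat on its deck in one row, side by side between the left end stop and the pusher, each with its vent side resting against the front lip. Then turn the knurled wheel at the right of the rack by its rim until the white mark engraved on it faces the steel pointer, so that the pusher closes the row up. Leave the other things on the bench where they lie.

Things in the scene. Friction and masses are not known exactly. Their poses are not given: they have to be found in the camera images.
- deck: sheet-metal deck of the rack, on a low stand fixed to the bench; it rises 30 degrees away from the robot (place and heading vary). Origin: corner of deck surface, lip inner face and left end stop inner face. x up the slope, y left along the lip, z square off the deck, leaning 30 degrees to the robot. A closed row has its module centres at x = 22 mm, y = about -34, -102, -170 mm, z = 0
- front_lip (a point): lip along the deck's front edge: top edge at the row's middle (deck x = 0, y = -103, z = 10 mm). 3 mm thick, 10 mm high, cut away to the deck surface at y = -13 to -55, -82 to -124 and -151 to -196 mm, so a finger can pass at the middle of each of three modules laid side by side. In front of and below it is free air, the bench lies 42 mm lower
- end_stop (a point): left end stop, fixed block at the row's left end: middle of the face that looks right along the row (deck x = 29, y = 0, z = 10 mm). 56 mm long in deck x, 20 mm high, 12 mm thick. A black antistatic liner, flush with the deck, marks the area of the row to its right
- back_panel (a point): panel at the upper end of the deck, square to it: middle of its top edge (deck x = 104, y = -168, z = 55 mm). It stands 55 mm off the deck along the whole rack (y = +16 to -352 mm) and leans over the deck to the robot
- wheel (a joint): knurled wheel right of the row; by pinion and toothed bar it moves the pusher left 14 mm per rad. Radians: 0 = pusher drawn back, grows anticlockwise seen from above its face (about deck +z), 1.40 = white mark at the pointer (pusher 206 mm from the end stop, three modules + 2 mm), stops at 0 and 1.9. Starts at 0 to 0.5; friction about 0.06 N m, stays where left
- wheel_axis (a point): point on the wheel's axis at mid-rim, 23 mm off the deck surface; axes as deck (its z is the wheel's axis). The wheel is 54 mm in diameter, the rim spans 14 to 32 mm off the deck, with a hub cap 5 mm higher. The axis is at deck x = 48, y = -302 mm, 56 mm from the back panel
- wheel_mark (a point): the white engraved mark, a radial line on the wheel's top face that runs down over its rim; this point is near the rim, 25 mm from the axis, and turns with the wheel
- pointer_tip (a point): fixed steel pointer on the deck, downhill of the wheel (towards the lip), 9 mm high, lower than the rim; its tip points uphill at the wheel's axis
- pusher_face (a point): middle of the pusher's rubber face, which looks left along the row; a block 50 mm long in deck x, 21 mm high, 14 mm thick, that slides along deck y only when the wheel turns. Between left end stop and pusher are 218 to 226 mm at the start
- module_a: white plastic sensor module, a plain box 44 mm (own x) by 68 mm (own y) by 24 mm high, 70 g; one of the three identical ones. Origin: centre of its underside. z up out of its top. The row of dark vent slots is on the 68 mm long side that faces its own -x
- module_b: white plastic sensor module, a plain box 44 mm (own x) by 68 mm (own y) by 24 mm high, 70 g; one of the three identical ones. Origin: centre of its underside. z up out of its top. The row of dark vent slots is on the 68 mm long side that faces its own -x
- module_c: white plastic sensor module, a plain box 44 mm (own x) by 68 mm (own y) by 24 mm high, 70 g; one of the three identical ones. Origin: centre of its underside. z up out of its top. The row of dark vent slots is on the 68 mm long side that faces its own -x
- module_a_vents (a point): middle of the vent side of module_a, 12 mm above its underside
- module_b_vents (a point): middle of the vent side of module_b, 12 mm above its underside
- module_c_vents (a point): middle of the vent side of module_c, 12 mm above its underside
- screwdriver: bystander: screwdriver lying on the bench, 173 mm long, 24 mm thick; origin below its middle, handle at its -x end
- flush_cutter: bystander: small flush cutter lying flat, 132 x 40 x 11 mm; origin under its middle, long axis x
- multimeter: bystander: hand multimeter lying on its back, 154 x 74 x 42 mm; origin under its middle, long axis x
- tape_roll: bystander: roll of tape lying flat, 76 mm across, 18 mm high; origin under its centre
- solder_spool: bystander: spool of solder standing upright, 52 mm across, 46 mm high; origin under its centre

How it is judged:
By the outcome, as a careful person would: the job done as asked, in the order asked, and still so for the second after the job is handed in, with the robot touching nothing.
It also fails if it takes over 64 s, if anything falls off the work surface, if the arm or the gripper's body presses on something with over 40 N, if the wrist force passes 120 N, or if a joint passes its speed limit or range.

## Working session

There is one attempt and no reset: what is moved stays moved. The work goes in short steps, Python scripts to look and compute and a tool call to move; the robot and the scene stay as the last step left them, time stands still between calls to the robot, and variables do not carry over. Pictures are saved under pics/ and viewed, at most 10 in all, crops included, and the job is handed in when it is done.

Besides the shell and the picture viewer there is one more tool, called after ">>>" as name([rows], argument=value, ...), one row to a line, values as JSON. jog_arm: Moves the arm, as the interface text tells. Its arguments: {"type":"object","properties":{"increments":{"type":"array"},"grip_force":{"type":"number"}},"required":["increments"]}

```bash
ls; mkdir -p pics
cat > h.py <<'E'
import numpy as np, cv2
from scipy.spatial.transform import Rotation as R
from bench import ctrl, vision
E
python3 - <<'E'
from h import *
for n in ("scene","top"):
    im=vision.get_image(n); cv2.imwrite(f"pics/{n}0.png",im["color"])
    E=im["extrinsics"]; np.savez(f"cam_{n}.npz",K=[im["fx"],im["fy"],im["cx"],im["cy"]],E=E)
    print(n,im["fx"],im["cx"],im["cy"],(-E[:3,:3].T@E[:3,3]).round(3),E[:3,:3].round(2).tolist())
    for t in ["module_a","module_a_vents","deck","wheel","wheel_mark","pointer_tip","pusher_face","end_stop","front_lip","back_panel","wheel_axis"]:
        print(t,[(np.round(d["bbox"]).tolist(),round(d["conf"],2)) for d in vision.spot_in(n,t)][:5])
print(ctrl.get_state())
E
```

```text
pics
scene 448.6687193127202 310.80703556604266 195.19402510755256 [-0.076  1.211  0.89 ] [[-0.9, -0.44, -0.0], [-0.22, 0.46, -0.86], [0.38, -0.77, -0.51]]
module_a [([279.0, 255.0, 297.0, 269.0], 0.73), ([350.0, 184.0, 374.0, 198.0], 0.61), ([314.0, 218.0, 338.0, 236.0], 0.57)]
module_a_vents [([354.0, 188.0, 374.0, 198.0], 0.77), ([320.0, 157.0, 332.0, 171.0], 0.39), ([245.0, 168.0, 325.0, 235.0], 0.32)]
deck [([244.0, 165.0, 325.0, 238.0], 0.95)]
wheel []
wheel_mark [([297.0, 187.0, 311.0, 203.0], 0.69), ([303.0, 171.0, 322.0, 189.0], 0.63), ([278.0, 255.0, 300.0, 269.0], 0.62)]
pointer_tip []
pusher_face [([295.0, 187.0, 310.0, 205.0], 0.49)]
end_stop [([244.0, 163.0, 329.0, 240.0], 0.72)]
front_lip [([245.0, 166.0, 326.0, 234.0], 0.7)]
back_panel [([247.0, 165.0, 329.0, 240.0], 0.96)]
wheel_axis [([246.0, 160.0, 331.0, 238.0], 0.86)]
top 514.6468088885508 321.02870834083126 195.79682029708405 [ 3.30e-01 -1.00e-03  1.62e+00] [[-0.02, -1.0, -0.01], [-0.99, 0.02, -0.11], [0.11, 0.01, -0.99]]
module_a [([300.0, 207.0, 319.0, 230.0], 0.83), ([231.0, 202.0, 251.0, 227.0], 0.75), ([389
[... 745 characters left out ...]
: array([ 1.23812536,  0.3210023 , -0.07009866,  1.45048833,  0.0226055 ,
        1.37080145, -0.05687092]), 'qd': array([ 9.46862555e-04,  4.41312274e-05,  7.01642997e-04,  6.12733316e-04,
       -3.89702973e-04, -2.75050207e-04,  8.57792384e-04]), 'joint_torque': array([ 3.64981515e-04, -4.91108751e+01, -4.02969802e-01, -3.12767851e+01,
       -6.39702659e-02,  3.37731920e-02,  1.71344078e-05]), 'position': array([ 0.22089314, -0.6113415 ,  0.22259089]), 'tool_rot': array([ 3.09438160e+00,  5.42038676e-01, -5.21511789e-05]), 'ft_force': array([ 0.12740353, -0.35346204,  0.9048769 ]), 'torque': array([0.02730088, 0.02091038, 0.00121929]), 'grip_force': 0.0, 'grip_width': 1.0057472059233445}
```

Run:
```python
import cv2
a=cv2.imread("pics/top0.png")[130:260,215:475]; cv2.imwrite("pics/t1.png",cv2.resize(a,None,fx=3,fy=3,interpolation=cv2.INTER_CUBIC))
a=cv2.imread("pics/scene0.png")[145:295,225:425]; cv2.imwrite("pics/s1.png",cv2.resize(a,None,fx=4,fy=4,interpolation=cv2.INTER_CUBIC))
```

```text
(no output)
```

View pics/t1.png

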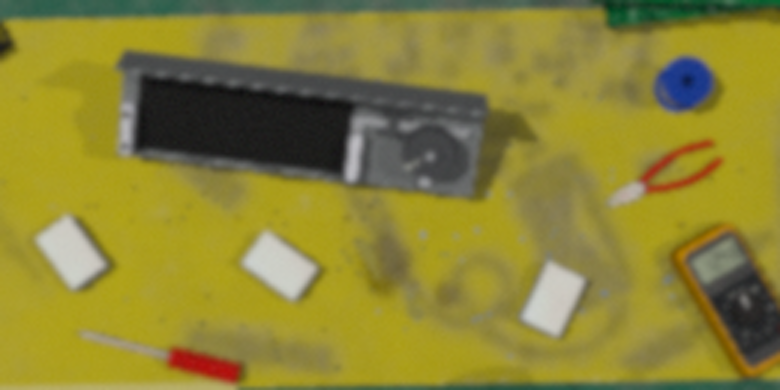

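View pics/s1.png

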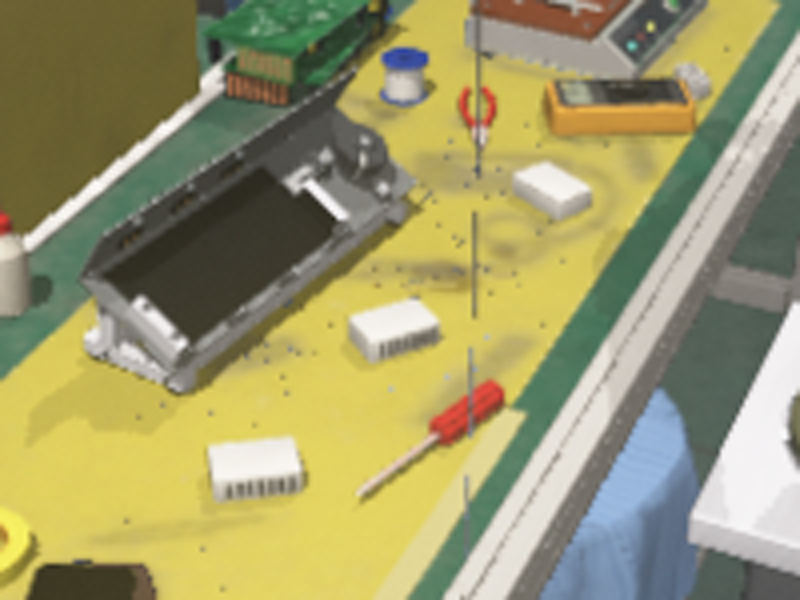

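```bash
cat >> h.py <<'E'
from scipy.optimize import least_squares
def proj(n,P):
    c=np.load(f"cam_{n}.npz"); f=c["K"]; Q=np.atleast_2d(P)@c["E"][:3,:3].T+c["E"][:3,3]
    return np.c_[f[0]*Q[:,0]/Q[:,2]+f[2],f[1]*Q[:,1]/Q[:,2]+f[3]]
def deckR(yaw): return (R.from_euler("z",yaw)*R.from_euler("y",-np.pi/6)).as_matrix()
def deckP(p,P): # p: x,y,z,yaw ; P in mm
    return np.atleast_2d(P)/1000@deckR(p[3]).T+p[:3]
def backproj(n,uv,z):
    c=np.load(f"cam_{n}.npz"); f=c["K"]; E=c["E"]; o=-E[:3,:3].T@E[:3,3]
    d=E[:3,:3].T@np.array([(uv[0]-f[2])/f[0],(uv[1]-f[3])/f[1],1]); return o+d*(z-o[2])/d[2]
E
cat > fit.py <<'E'
from h import *
tc=lambda u,v:(215+u/3,130+v/3); sc=lambda u,v:(225+u/4,145+v/4)
pts=[("top",(104,16,55),tc(118,70)),("top",(104,-352,55),tc(485,114)),("top",(0,0,0),tc(137,155)),("top",(48,-302,37),tc(435,155)),("top",(0,-352,0),tc(474,197)),
("scene",(104,16,55),sc(85,275)),("scene",(104,-352,55),sc(350,75)),("scene",(48,-302,37),sc(362,148))]
def res(p): return np.concatenate([proj(n,deckP(p,P))[0]-uv for n,P,uv in pts])
s=least_squares(res,[.5,.2,.045,-.05],loss="soft_l1"); print(s.x.round(4)); print(res(s.x).reshape(-1,2).round(1).tolist())
np.save("deck.npy",s.x)
im=cv2.imread("pics/top0.png"); big=cv2.resize(im,None,fx=4,fy=4,interpolation=cv2.INTER_CUBIC)
hsv=cv2.cvtColor(big,cv2.COLOR_BGR2HSV); m=((hsv[...,1]<70)&(hsv[...,2]>150)).astype(np.uint8)
m[:800]=0
cs,_=cv2.findContours(m,0,1); mods=[]
sg=cv2.imread("pics/scene0.png",0)
for c in cs:
    if 3000<cv2.contourArea(c)<12000:
        (u,v),(w,h),a=cv2.minAreaRect(c); box=cv2.boxPoints(((u,v),(w,h),a))
        q=np.array([backproj("top",(b+.5)/4-.5,.024) for b in box]); ctr=q.mean(0)
        e=[q[1]-q[0],q[2]-q[1]]; L=[np.linalg.norm(x) for x in e]; 
        lg=e[int(np.argmax(L))]; th=np.arctan2(lg[1],lg[0])-np.pi/2  # own y along long
        x=np.array([np.cos(th),np.sin(th),0]); y=np.array([-x[1],x[0],0]); out=[]
        for s_ in (1,-1):
            G=[ctr+s_*.022*x+y*a_*.03-[0,0,b_] for a_ in np.linspace(-1,1,15) for b_ in (.008,.012,.016)]
            uv=proj("scene",G).round().astype(int); 
            vis=s_*x@(np.array([-.076,1.211,.89])-ctr)>0
            out.append((s_,bool(vis),sg[uv[:,1],uv[:,0]].mean().round(),proj("scene",ctr)[0].round().tolist()))
        print(ctr.round(4),np.round(L,4),"th",round(th,3),out)
def wire(n,name,off,sz,k):
    im=cv2.imread(f"pics/{n}0.png")[off[1]:off[1]+sz[1],off[0]:off[0]+sz[0]]; im=cv2.resize(im,None,fx=k,fy=k,interpolation=cv2.INTER_CUBIC)
    for A,B,col in [((0,16,10),(0,-352,10),(0,255,0)),((0,16,0),(0,-352,0),(255,255,0)),((104,16,55),(104,-352,55),(0,0,255)),((104,16,0),(104,-352,0),(0,0,255)),((104,16,0),(104,16,55),(0,0,255)),((1,0,20),(57,0,20),(255,0,255)),((1,12,20),(57,12,20),(255,0,255)),((0,0,0),(104,0,0),(255,0,0))]+[((48+27*np.cos(t),-302+27*np.sin(t),32),(48+27*np.cos(t+.3),-302+27*np.sin(t+.3),32),(0,255,255)) for t in np.arange(0,6.3,.3)]:
        a,b=[tuple(int(i) for i in ((proj(n,deckP(s.x,P))[0]-off+.5)*k*8)) for P in (A,B)]
        cv2.line(im,a,b,col,1,cv2.LINE_AA,3)
    return im
A=wire("top","",(250,142),(133,58),6); B=wire("scene","",(240,155),(95,90),6)
cv2.imwrite("pics/wt.png",A); cv2.imwrite("pics/ws.png",B)
E
python3 fit.py
```

```text
[ 0.5654  0.1983  0.026  -0.1359]
[[-0.5, 0.5], [1.3, 0.1], [0.0, -1.5], [-1.4, -0.2], [-0.4, -2.5], [4.2, -5.9], [1.4, 0.8], [-0.1, 0.8]]
[ 0.2617 -0.9045  0.024 ] [0.105  0.0362] th -3.151 [(1, True, np.float64(172.0), [438.0, 134.0]), (-1, False, np.float64(97.0), [438.0, 134.0])]
[ 0.4043 -0.2284  0.024 ] [0.0714 0.0456] th -2.042 [(1, False, np.float64(225.0), [363.0, 190.0]), (-1, True, np.float64(171.0), [363.0, 190.0])]
[0.444  0.0533 0.024 ] [0.0466 0.0691] th -3.79 [(1, True, np.float64(134.0), [323.0, 224.0]), (-1, False, np.float64(231.0), [323.0, 224.0])]
[0.4622 0.2696 0.024 ] [0.0458 0.0693] th -4.092 [(1, True, np.float64(148.0), [288.0, 259.0]), (-1, False, np.float64(238.0), [288.0, 259.0])]
```

View pics/wt.png

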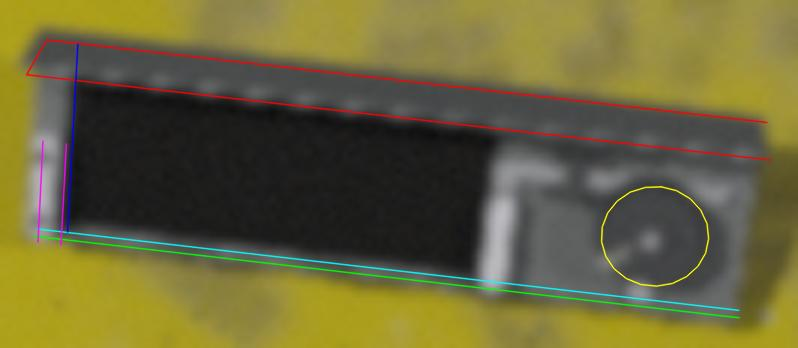

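View pics/ws.png

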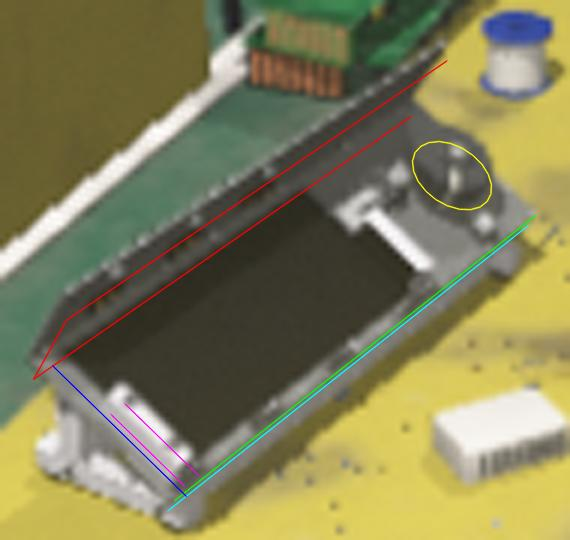

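```bash
python3 - <<'E'
s=open("fit.py").read()
a=s.index("pts=["); b=s.index("def res")
s=s[:a]+'''tc=lambda u,v:(250+u/6-.5,142+v/6-.5); sc=lambda u,v:(240+u/6-.5,155+v/6-.5)
pts=[("top",(104,16,55),tc(28,68)),("top",(104,-352,55),tc(765,162)),("top",(0,0,0),tc(71,233)),("top",(48,-302,37),tc(651,240)),("top",(57,12,20),tc(40,140)),
("scene",(104,16,55),sc(65,292)),("scene",(104,-352,55),sc(441,45)),("scene",(48,-302,37),sc(456,152)),("scene",(1,0,20),sc(186,455)),("scene",(57,0,20),sc(121,385))]
'''+s[b:]
open("fit.py","w").write(s)
E
python3 fit.py; python3 -c "
import cv2,numpy as np
a=cv2.imread('pics/wt.png');b=cv2.imread('pics/ws.png')
b=b[:,:540]
cv2.imwrite('pics/w2.png',b)"
```

```text
[ 0.5657  0.1989  0.0387 -0.1419]
[[-1.0, 0.1], [1.2, -0.5], [-1.3, -0.8], [0.6, -0.1], [-0.3, -0.8], [-0.3, 1.3], [1.3, -0.3], [0.2, 0.2], [1.6, 0.1], [0.3, -0.1]]
[ 0.2617 -0.9045  0.024 ] [0.105  0.0362] th -3.151 [(1, True, np.float64(172.0), [438.0, 134.0]), (-1, False, np.float64(97.0), [438.0, 134.0])]
[ 0.4043 -0.2284  0.024 ] [0.0714 0.0456] th -2.042 [(1, False, np.float64(225.0), [363.0, 190.0]), (-1, True, np.float64(171.0), [363.0, 190.0])]
[0.444  0.0533 0.024 ] [0.0466 0.0691] th -3.79 [(1, True, np.float64(134.0), [323.0, 224.0]), (-1, False, np.float64(231.0), [323.0, 224.0])]
[0.4622 0.2696 0.024 ] [0.0458 0.0693] th -4.092 [(1, True, np.float64(148.0), [288.0, 259.0]), (-1, False, np.float64(238.0), [288.0, 259.0])]
```

View pics/w2.png

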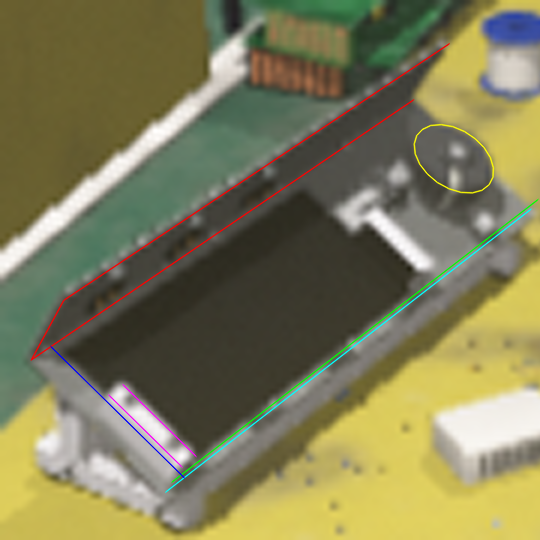

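Run:
```python
import cv2,numpy as np
im=cv2.imread("pics/scene0.png"); 
f=lambda x0,y0:cv2.resize(im[y0:y0+26,x0:x0+36],None,fx=10,fy=10,interpolation=cv2.INTER_CUBIC)
cv2.imwrite("pics/z.png",np.hstack([f(346,178),f(308,214)]))
```

```text
(no output)
```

View pics/z.png

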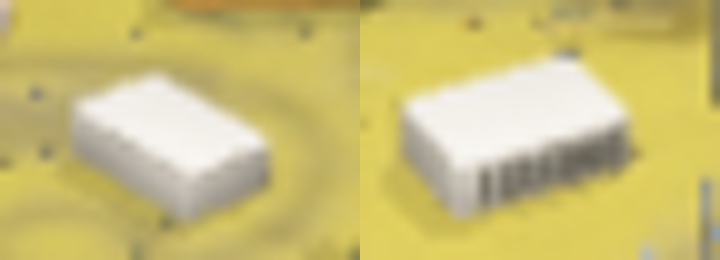

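```bash
cat >> h.py <<'E'
D=np.load("deck.npy")
def rot(psi,tilt=0): # tool y heading psi about own 'up'; tilt: deck frame
    y=np.array([np.cos(psi),np.sin(psi),0]); z=np.array([0,0,-1.]); M=np.c_[np.cross(y,z),y,z]
    return deckR(D[3])@M if tilt else M
def W(pos,psi,g=None): return np.array(pos),rot(psi),g
def K(mm,psi,g=None): return deckP(D,mm)[0],rot(psi,1),g
def plan(wps,start=None,pmax=195,amax=.58):
    s=ctrl.get_state(); p,M=s["position"],R.from_rotvec(s["tool_rot"]).as_matrix()
    print("now",p.round(4),"f",s["ft_force"].round(1),"g",round(s["grip_width"],3),"t",round(s["time"],2))
    for q,N,g in wps:
        w=R.from_matrix(M.T@N).as_rotvec(); n=int(max(1,np.ceil(np.linalg.norm(q-p)*1000/pmax),np.ceil(np.linalg.norm(w)/amax)))
        for i in range(n):
            t=M.T@(q-p)/n*1000; a=w/n
            print("t",t.round(0).astype(int).tolist(),"w",a.round(2).tolist(),"g",g)
            t=t.round(0); a=a.round(2); p=p+M@t/1000; M=M@R.from_rotvec(a).as_matrix()
            if i<n-1: w=R.from_matrix(M.T@N).as_rotvec()/(n-1-i)*(n-1-i)
            n_left=n-1-i
            if n_left: 
                w=R.from_matrix(M.T@N).as_rotvec()*n/n_left
                q_=q; # re-aim: scale remaining
                q=p+(q-p)*n/n_left if False else q
                # remaining shift handled below
                rem=(q-p)/n_left; p_fake=q-rem*n; 
                save=p; p=p
                # use loop var by redefining target distance
                n_scale=n
                # compute next increments relative to remaining
                def _f(): pass
E
python3 - <<'E'
s=open("h.py").read(); i=s.index("def plan")
s=s[:i]+'''def plan(wps,pmax=195,amax=.58):
    s=ctrl.get_state(); p,M=s["position"],R.from_rotvec(s["tool_rot"]).as_matrix()
    print("now",p.round(4),"f",s["ft_force"].round(1),"g",round(s["grip_width"],3),"gf",round(s["grip_force"],1),"t",round(s["time"],2),"q",s["joint_positions"].round(2).tolist())
    for q,N,g in wps:
        w=R.from_matrix(M.T@N).as_rotvec(); n=int(max(1,np.ceil(np.linalg.norm(q-p)*1000/pmax),np.ceil(np.linalg.norm(w)/amax)))
        for k in range(n,0,-1):
            t=(M.T@(q-p)/k*1000).round(0); a=(R.from_matrix(M.T@N).as_rotvec()/k).round(2)
            print("t",t.astype(int).tolist(),"w",a.tolist(),"g",g)
            p=p+M@t/1000; M=M@R.from_rotvec(a).as_matrix()
'''
open("h.py","w").write(s)
E
cat > /dev/null
python3 - <<'E'
from h import *
plan([W([.404,-.228,.13],1.10,1),W([.404,-.228,.004],1.10,1)])
print("alt"); plan([W([.404,-.228,.13],1.10-np.pi,1)])
E
```

```text
now [ 0.2209 -0.6113  0.2226] f [ 0.1 -0.4  0.9] g 1.006 gf 0.0 t 1.2 q [1.24, 0.32, -0.07, 1.45, 0.02, 1.37, -0.06]
t [61, -60, 19] w [-0.0, 0.0, -0.46] g 1
t [81, -27, 18] w [-0.0, 0.0, -0.47] g 1
t [84, 13, 19] w [-0.0, 0.0, -0.46] g 1
t [69, 48, 18] w [-0.0, 0.0, -0.47] g 1
t [40, 75, 19] w [-0.0, 0.0, -0.46] g 1
t [0, 0, 126] w [-0.0, 0.0, -0.0] g 1
alt
now [ 0.2209 -0.6113  0.2226] f [ 0.1 -0.4  0.9] g 1.006 gf 0.0 t 1.2 q [1.24, 0.32, -0.07, 1.45, 0.02, 1.37, -0.06]
t [101, -99, 31] w [0.0, 0.0, 0.27] g 1
t [71, -123, 31] w [0.0, -0.0, 0.27] g 1
t [35, -137, 31] w [0.0, -0.0, 0.28] g 1
```

>>> jog_arm([
  {"tx":12,"ty":-12,"tz":4,"wz":-0.09,"gripper":1},
  {"tx":24,"ty":-24,"tz":8,"wz":-0.18,"gripper":1},
  {"tx":36,"ty":-36,"tz":11,"wz":-0.28,"gripper":1},
  {"tx":49,"ty":-48,"tz":15,"wz":-0.37,"gripper":1},
  {"tx":61,"ty":-60,"tz":19,"wz":-0.46,"gripper":1},
])

```text
validation failed for argument at $.in...
```

>>> jog_arm([
  {"tx":16,"ty":-5,"tz":4,"wz":-0.09,"gripper":1},
  {"tx":32,"ty":-11,"tz":7,"wz":-0.19,"gripper":1},
  {"tx":49,"ty":-16,"tz":11,"wz":-0.28,"gripper":1},
  {"tx":65,"ty":-22,"tz":14,"wz":-0.38,"gripper":1},
  {"tx":81,"ty":-27,"tz":18,"wz":-0.47,"gripper":1},
])

```text
validation failed for argument at $.in...
```

>>> jog_arm([
  {"tx":17,"ty":3,"tz":4,"wz":-0.09,"gripper":1},
  {"tx":34,"ty":5,"tz":8,"wz":-0.18,"gripper":1},
  {"tx":50,"ty":8,"tz":11,"wz":-0.28,"gripper":1},
  {"tx":67,"ty":10,"tz":15,"wz":-0.37,"gripper":1},
  {"tx":84,"ty":13,"tz":19,"wz":-0.46,"gripper":1},
])

```text
validation failed for argument at $.in...
```

>>> jog_arm([
  {"tx":14,"ty":10,"tz":4,"wz":-0.09,"gripper":1},
  {"tx":28,"ty":19,"tz":7,"wz":-0.19,"gripper":1},
  {"tx":41,"ty":29,"tz":11,"wz":-0.28,"gripper":1},
  {"tx":55,"ty":38,"tz":14,"wz":-0.38,"gripper":1},
  {"tx":69,"ty":48,"tz":18,"wz":-0.47,"gripper":1},
])

```text
validation failed for argument at $.in...
```

>>> jog_arm([
  {"tx":8,"ty":15,"tz":4,"wz":-0.09,"gripper":1},
  {"tx":16,"ty":30,"tz":8,"wz":-0.18,"gripper":1},
  {"tx":24,"ty":45,"tz":11,"wz":-0.28,"gripper":1},
  {"tx":32,"ty":60,"tz":15,"wz":-0.37,"gripper":1},
  {"tx":40,"ty":75,"tz":19,"wz":-0.46,"gripper":1},
])

```text
validation failed for argument at $.in...
```

Run:
```python
from h import *
plan([W([.404,-.228,.004],1.10,1)])
```

```text
now [ 0.2209 -0.6113  0.2226] f [ 0.1 -0.4  0.9] g 1.006 gf 0.0 t 1.2 q [1.24, 0.32, -0.07, 1.45, 0.02, 1.37, -0.06]
t [61, -60, 44] w [-0.0, 0.0, -0.46] g 1
t [81, -27, 44] w [-0.0, 0.0, -0.47] g 1
t [84, 13, 44] w [-0.0, 0.0, -0.46] g 1
t [69, 49, 43] w [-0.0, 0.0, -0.47] g 1
t [40, 74, 44] w [-0.0, 0.0, -0.46] g 1
```

>>> jog_arm([
  {"tx":12,"ty":-12,"tz":4,"wx":0,"wy":0,"wz":-0.09,"gripper":1},
  {"tx":24,"ty":-24,"tz":8,"wx":0,"wy":0,"wz":-0.18,"gripper":1},
  {"tx":36,"ty":-36,"tz":11,"wx":0,"wy":0,"wz":-0.28,"gripper":1},
  {"tx":49,"ty":-48,"tz":15,"wx":0,"wy":0,"wz":-0.37,"gripper":1},
  {"tx":61,"ty":-60,"tz":19,"wx":0,"wy":0,"wz":-0.46,"gripper":1},
])

```text
time: 1.62
position: [0.2584, -0.5334, 0.2035]
tool_rot: [2.886, 1.24, 0.0]
ft_force: [0.0, 0.3, -0.7]
grip_width: 1.005
grip_force: 0.0
```

>>> jog_arm([
  {"tx":16,"ty":-5,"tz":4,"wx":0,"wy":0,"wz":-0.09,"gripper":1},
  {"tx":32,"ty":-11,"tz":7,"wx":0,"wy":0,"wz":-0.19,"gripper":1},
  {"tx":49,"ty":-16,"tz":11,"wx":0,"wy":0,"wz":-0.28,"gripper":1},
  {"tx":65,"ty":-22,"tz":14,"wx":0,"wy":0,"wz":-0.38,"gripper":1},
  {"tx":81,"ty":-27,"tz":18,"wx":0,"wy":0,"wz":-0.47,"gripper":1},
])

```text
time: 2.03
position: [0.2947, -0.4562, 0.1857]
tool_rot: [2.518, 1.878, -0.0]
ft_force: [-0.1, 0.2, -0.3]
grip_width: 1.003
grip_force: 0.0
```

>>> jog_arm([
  {"tx":17,"ty":3,"tz":4,"wx":0,"wy":0,"wz":-0.09,"gripper":1},
  {"tx":34,"ty":5,"tz":8,"wx":0,"wy":0,"wz":-0.18,"gripper":1},
  {"tx":50,"ty":8,"tz":11,"wx":0,"wy":0,"wz":-0.28,"gripper":1},
  {"tx":67,"ty":10,"tz":15,"wx":0,"wy":0,"wz":-0.37,"gripper":1},
  {"tx":84,"ty":13,"tz":19,"wx":0,"wy":0,"wz":-0.46,"gripper":1},
])

```text
time: 2.45
position: [0.3314, -0.3797, 0.1666]
tool_rot: [2.024, 2.402, -0.001]
ft_force: [-0.1, 0.6, 0.0]
grip_width: 0.998
grip_force: 0.0
```

>>> jog_arm([
  {"tx":14,"ty":10,"tz":4,"wx":0,"wy":0,"wz":-0.09,"gripper":1},
  {"tx":28,"ty":19,"tz":7,"wx":0,"wy":0,"wz":-0.19,"gripper":1},
  {"tx":41,"ty":29,"tz":11,"wx":0,"wy":0,"wz":-0.28,"gripper":1},
  {"tx":55,"ty":38,"tz":14,"wx":0,"wy":0,"wz":-0.38,"gripper":1},
  {"tx":69,"ty":48,"tz":18,"wx":0,"wy":0,"wz":-0.47,"gripper":1},
])

```text
time: 2.87
position: [0.3674, -0.3038, 0.1487]
tool_rot: [1.409, 2.807, -0.001]
ft_force: [0.3, 0.4, 0.0]
grip_width: 1.001
grip_force: 0.0
```

>>> jog_arm([
  {"tx":8,"ty":15,"tz":4,"wx":0,"wy":0,"wz":-0.09,"gripper":1},
  {"tx":16,"ty":30,"tz":8,"wx":0,"wy":0,"wz":-0.18,"gripper":1},
  {"tx":24,"ty":45,"tz":11,"wx":0,"wy":0,"wz":-0.28,"gripper":1},
  {"tx":32,"ty":60,"tz":15,"wx":0,"wy":0,"wz":-0.37,"gripper":1},
  {"tx":40,"ty":75,"tz":19,"wx":0,"wy":0,"wz":-0.46,"gripper":1},
])

```text
time: 3.28
position: [0.4042, -0.227, 0.1297]
tool_rot: [0.732, 3.054, -0.001]
ft_force: [0.2, 0.0, 0.1]
grip_width: 0.998
grip_force: 0.0
```

Run:
```python
from h import *
plan([W([.404,-.228,.004],1.10,1)])
```

```text
now [ 0.4042 -0.227   0.1297] f [0.2 0.  0.1] g 0.998 gf 0.0 t 3.28 q [0.98, 0.02, -0.52, 2.0, 0.01, 1.13, 1.55]
t [0, -1, 126] w [-0.0, 0.0, 0.0] g 1
```

>>> jog_arm([
  {"tx":0,"ty":0,"tz":35,"wx":0,"wy":0,"wz":0,"gripper":1},
  {"tx":0,"ty":-1,"tz":70,"wx":0,"wy":0,"wz":0,"gripper":1},
  {"tx":0,"ty":-1,"tz":100,"wx":0,"wy":0,"wz":0,"gripper":1},
  {"tx":0,"ty":-1,"tz":118,"wx":0,"wy":0,"wz":0,"gripper":1},
  {"tx":0,"ty":-1,"tz":126,"wx":0,"wy":0,"wz":0,"gripper":1},
])

```text
time: 3.7
position: [0.4014, -0.2273, 0.001]
tool_rot: [-0.737, -3.05, -0.003]
ft_force: [0.2, -0.1, -0.1]
grip_width: 1.0
grip_force: 0.0
```

>>> jog_arm([
  {"tx":0,"ty":0,"tz":0,"wx":0,"wy":0,"wz":0,"gripper":0.7},
  {"tx":0,"ty":0,"tz":0,"wx":0,"wy":0,"wz":0,"gripper":0.5},
  {"tx":0,"ty":0,"tz":0,"wx":0,"wy":0,"wz":0,"gripper":0.3},
  {"tx":0,"ty":0,"tz":0,"wx":0,"wy":0,"wz":0,"gripper":0.3},
  {"tx":0,"ty":0,"tz":0,"wx":0,"wy":0,"wz":0,"gripper":0.3},
], grip_force=20)

```text
time: 4.12
position: [0.4041, -0.2292, 0.0047]
tool_rot: [0.739, 3.051, -0.002]
ft_force: [-0.6, 0.4, -0.8]
grip_width: 0.707
grip_force: 0.0
```

Run:
```python
from h import *
plan([W([.404,-.228,.16],1.10,.3),K([22,-178,80],0,.3),K([22,-178,12],0,.3)])
```

```text
now [ 0.4041 -0.2292  0.0047] f [-0.6  0.4 -0.8] g 0.707 gf 0.0 t 4.12 q [0.95, 0.2, -0.52, 2.11, 0.13, 0.86, 1.45]
t [0, 1, -155] w [-0.0, 0.0, -0.0] g 0.3
t [4, 93, 14] w [-0.15, -0.11, 0.4] g 0.3
t [42, 80, 24] w [-0.15, -0.11, 0.4] g 0.3
t [72, 54, 28] w [-0.15, -0.1, 0.41] g 0.3
t [0, 0, 68] w [0.0, -0.0, -0.0] g 0.3
```

>>> jog_arm([
  {"tx":0,"ty":0,"tz":0,"wx":0,"wy":0,"wz":0,"gripper":0.3},
  {"tx":0,"ty":0,"tz":0,"wx":0,"wy":0,"wz":0,"gripper":0.3},
  {"tx":0,"ty":0,"tz":0,"wx":0,"wy":0,"wz":0,"gripper":0.3},
  {"tx":0,"ty":0,"tz":0,"wx":0,"wy":0,"wz":0,"gripper":0.3},
  {"tx":0,"ty":0,"tz":0,"wx":0,"wy":0,"wz":0,"gripper":0.3},
], grip_force=20)

```text
time: 4.53
position: [0.4034, -0.2288, 0.0039]
tool_rot: [0.739, 3.053, -0.001]
ft_force: [0.1, -0.6, 5.0]
grip_width: 0.502
grip_force: 20.0
```

>>> jog_arm([
  {"tx":0,"ty":0,"tz":0,"wx":0,"wy":0,"wz":0,"gripper":0.3},
  {"tx":0,"ty":0,"tz":0,"wx":0,"wy":0,"wz":0,"gripper":0.3},
  {"tx":0,"ty":0,"tz":-4,"wx":0,"wy":0,"wz":0,"gripper":0.3},
  {"tx":0,"ty":0,"tz":-10,"wx":0,"wy":0,"wz":0,"gripper":0.3},
  {"tx":0,"ty":0,"tz":-20,"wx":0,"wy":0,"wz":0,"gripper":0.3},
], grip_force=20)

```text
time: 4.95
position: [0.4024, -0.2279, 0.0232]
tool_rot: [-0.738, -3.052, -0.002]
ft_force: [0.9, 1.2, -1.3]
grip_width: 0.505
grip_force: 20.0
```

>>> jog_arm([
  {"tx":0,"ty":0,"tz":-25,"wx":0,"wy":0,"wz":0,"gripper":0.3},
  {"tx":0,"ty":0,"tz":-50,"wx":0,"wy":0,"wz":0,"gripper":0.3},
  {"tx":0,"ty":0,"tz":-80,"wx":0,"wy":0,"wz":0,"gripper":0.3},
  {"tx":0,"ty":0,"tz":-110,"wx":0,"wy":0,"wz":0,"gripper":0.3},
  {"tx":0,"ty":0,"tz":-135,"wx":0,"wy":0,"wz":0,"gripper":0.3},
])

```text
time: 5.37
position: [0.4037, -0.2284, 0.1614]
tool_rot: [0.737, 3.052, -0.001]
ft_force: [0.3, -1.4, -0.4]
grip_width: 0.502
grip_force: 20.0
```

Run:
```python
from h import *
plan([K([22,-178,80],0,.3),K([22,-178,12],0,.3)])
```

```text
now [ 0.4037 -0.2284  0.1614] f [ 0.3 -1.4 -0.4] g 0.502 gf 20.0 t 5.37 q [0.99, -0.02, -0.53, 1.96, -0.01, 1.2, 1.57]
t [4, 93, 14] w [-0.15, -0.11, 0.4] g 0.3
t [42, 81, 25] w [-0.15, -0.11, 0.4] g 0.3
t [72, 53, 28] w [-0.15, -0.1, 0.41] g 0.3
t [0, 0, 68] w [-0.0, -0.0, -0.0] g 0.3
```

>>> jog_arm([
  {"tx":1,"ty":19,"tz":3,"wx":-0.03,"wy":-0.02,"wz":0.08,"gripper":0.3},
  {"tx":2,"ty":37,"tz":6,"wx":-0.06,"wy":-0.04,"wz":0.16,"gripper":0.3},
  {"tx":2,"ty":56,"tz":8,"wx":-0.09,"wy":-0.07,"wz":0.24,"gripper":0.3},
  {"tx":3,"ty":74,"tz":11,"wx":-0.12,"wy":-0.09,"wz":0.32,"gripper":0.3},
  {"tx":4,"ty":93,"tz":14,"wx":-0.15,"wy":-0.11,"wz":0.4,"gripper":0.3},
])

```text
time: 5.78
position: [0.4426, -0.1434, 0.1452]
tool_rot: [1.275, 2.708, 0.18]
ft_force: [-0.7, 1.0, -0.1]
grip_width: 0.5
grip_force: 20.0
```

>>> jog_arm([
  {"tx":8,"ty":16,"tz":5,"wx":-0.03,"wy":-0.02,"wz":0.08,"gripper":0.3},
  {"tx":17,"ty":32,"tz":10,"wx":-0.06,"wy":-0.04,"wz":0.16,"gripper":0.3},
  {"tx":25,"ty":49,"tz":15,"wx":-0.09,"wy":-0.07,"wz":0.24,"gripper":0.3},
  {"tx":34,"ty":65,"tz":20,"wx":-0.12,"wy":-0.09,"wz":0.32,"gripper":0.3},
  {"tx":42,"ty":81,"tz":25,"wx":-0.15,"wy":-0.11,"wz":0.4,"gripper":0.3},
])

```text
time: 6.2
position: [0.4811, -0.0579, 0.1306]
tool_rot: [1.707, 2.275, 0.337]
ft_force: [0.4, -0.2, -1.1]
grip_width: 0.503
grip_force: 20.0
```

>>> jog_arm([
  {"tx":14,"ty":11,"tz":6,"wx":-0.03,"wy":-0.02,"wz":0.08,"gripper":0.3},
  {"tx":29,"ty":21,"tz":11,"wx":-0.06,"wy":-0.04,"wz":0.16,"gripper":0.3},
  {"tx":43,"ty":32,"tz":17,"wx":-0.09,"wy":-0.06,"wz":0.25,"gripper":0.3},
  {"tx":58,"ty":42,"tz":22,"wx":-0.12,"wy":-0.08,"wz":0.33,"gripper":0.3},
  {"tx":72,"ty":53,"tz":28,"wx":-0.15,"wy":-0.1,"wz":0.41,"gripper":0.3},
])

```text
time: 6.62
position: [0.5177, 0.0239, 0.1172]
tool_rot: [2.041, 1.787, 0.474]
ft_force: [-0.3, -0.7, -1.3]
grip_width: 0.505
grip_force: 20.0
```

Run:
```python
from h import *
plan([K([26,-178,25],0,.3)])
a=vision.get_image("top")["color"][142:200,250:383]; b=vision.get_image("scene")["color"][155:245,240:335]
cv2.imwrite("pics/p1.png",np.vstack([cv2.resize(a,None,fx=5,fy=5,interpolation=2)[:,:600],cv2.resize(b,(600,570),interpolation=2)[:300]]))
```

```text
now [0.5177 0.0239 0.1172] f [-0.3 -0.7 -1.3] g 0.505 gf 20.0 t 6.62 q [0.82, -0.3, -0.92, 2.31, -0.21, 0.52, -0.11]
t [2, 7, 54] w [-0.01, -0.01, 0.01] g 0.3
```

View pics/p1.png

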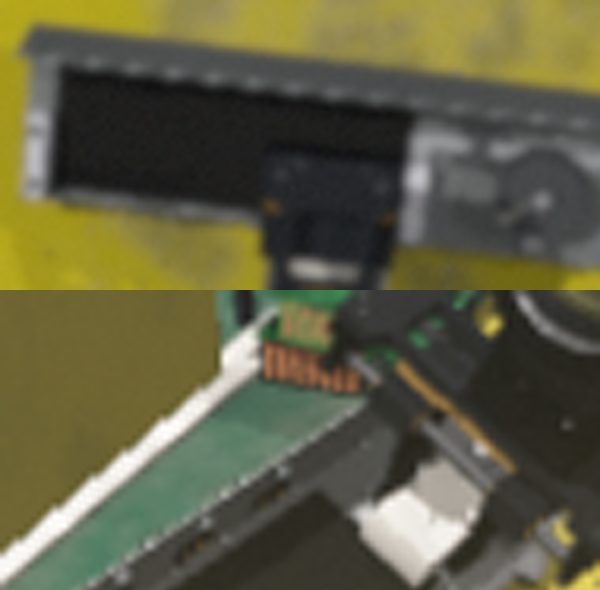

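>>> jog_arm([
  {"tx":0,"ty":1,"tz":11,"wx":0,"wy":0,"wz":0,"gripper":0.3},
  {"tx":1,"ty":3,"tz":22,"wx":0,"wy":0,"wz":0,"gripper":0.3},
  {"tx":1,"ty":4,"tz":33,"wx":-0.01,"wy":-0.01,"wz":0,"gripper":0.3},
  {"tx":2,"ty":6,"tz":44,"wx":-0.01,"wy":-0.01,"wz":0.01,"gripper":0.3},
  {"tx":2,"ty":7,"tz":54,"wx":-0.01,"wy":-0.01,"wz":0.01,"gripper":0.3},
])

```text
time: 7.13
position: [0.5509, 0.0198, 0.0737]
tool_rot: [2.039, 1.77, 0.471]
ft_force: [-0.1, -1.0, -1.6]
grip_width: 0.503
grip_force: 20.0
```

```bash
cat >> h.py <<'E'
def dk():
    s=ctrl.get_state(); M=deckR(D[3]); print("deckpos",((s["position"]-D[:3])@M*1000).round(1),"fdeck",(s["ft_force"]@M).round(1))
E
python3 - <<'E'
from h import *
plan([K([26,-178,7],0,.3)]); dk()
E
```

```text
now [0.5509 0.0198 0.0737] f [-0.1 -1.  -1.6] g 0.503 gf 20.0 t 7.13 q [1.18, -0.09, -1.32, 2.28, 0.18, 0.38, -0.45]
t [1, -1, 18] w [0.0, 0.01, 0.0] g 0.3
deckpos [  26.8 -179.4   25. ] fdeck [-0.8 -1.  -1.5]
```

>>> jog_arm([
  {"tx":0,"ty":0,"tz":4,"wx":0,"wy":0,"wz":0,"gripper":0.3},
  {"tx":0,"ty":0,"tz":8,"wx":0,"wy":0,"wz":0,"gripper":0.3},
  {"tx":0,"ty":-1,"tz":12,"wx":0,"wy":0,"wz":0,"gripper":0.3},
  {"tx":0,"ty":-1,"tz":15,"wx":0,"wy":0,"wz":0,"gripper":0.3},
  {"tx":0,"ty":-1,"tz":18,"wx":0,"wy":0,"wz":0,"gripper":0.3},
])

```text
time: 7.55
position: [0.5585, 0.0174, 0.0572]
tool_rot: [2.042, 1.769, 0.468]
ft_force: [-20.0, 1.8, 23.5]
grip_width: 0.501
grip_force: 20.0
```

Run:
```python
from h import *
plan([K([26,-178,4],0,.3)]); dk()
```

```text
now [0.5585 0.0174 0.0572] f [-20.    1.8  23.5] g 0.501 gf 20.0 t 7.55 q [1.13, 0.07, -1.32, 2.28, 0.62, 0.41, -0.83]
t [3, 1, 3] w [0.0, 0.01, 0.0] g 0.3
deckpos [  25.4 -180.7    6.8] fdeck [-5.7 -1.  30.4]
```

>>> jog_arm([
  {"tx":0,"ty":0,"tz":-1,"wx":0,"wy":0,"wz":0,"gripper":0.3},
  {"tx":0,"ty":0,"tz":-2,"wx":0,"wy":0,"wz":0,"gripper":0.3},
  {"tx":0,"ty":0,"tz":-2,"wx":0,"wy":0,"wz":0,"gripper":0.3},
  {"tx":0,"ty":0,"tz":-2,"wx":0,"wy":0,"wz":0,"gripper":0.3},
  {"tx":0,"ty":0,"tz":-2,"wx":0,"wy":0,"wz":0,"gripper":0.3},
])

```text
time: 7.97
position: [0.5577, 0.0188, 0.0593]
tool_rot: [2.041, 1.769, 0.472]
ft_force: [-0.0, -0.2, 0.6]
grip_width: 0.505
grip_force: 20.0
```

```bash
sed -i 's/^s=least_squares.*$/s=least_squares(lambda q:res([q[0],q[1],.042,q[2]]),[.565,.2,-.14],loss="soft_l1"); s.x=np.array([s.x[0],s.x[1],.042,s.x[2]]); print(s.x.round(4)); print(res(s.x).reshape(-1,2).round(1).tolist())/' fit.py; python3 fit.py|head -2
python3 - <<'E'
from h import *
plan([K([22,-178,4],0,.3)]); dk()
E
```

```text
[ 0.5647  0.2001  0.042  -0.1413]
[[-1.6, 0.2], [0.9, -0.4], [-1.9, -0.6], [0.3, 0.0], [-0.8, -0.6], [-0.3, 0.7], [1.4, -0.9], [0.2, -0.5], [1.6, -0.5], [0.3, -0.7]]
now [0.5577 0.0188 0.0593] f [-0.  -0.2  0.6] g 0.505 gf 20.0 t 7.97 q [1.14, 0.06, -1.32, 2.28, 0.57, 0.4, -0.79]
t [2, -3, 2] w [0.0, 0.01, 0.0] g 0.3
deckpos [  24.8 -180.4    5.7] fdeck [ 0.3 -0.2  0.5]
```

>>> jog_arm([
  {"tx":0,"ty":-1,"tz":1,"wx":0,"wy":0,"wz":0,"gripper":0.3},
  {"tx":1,"ty":-2,"tz":1,"wx":0,"wy":0,"wz":0,"gripper":0.3},
  {"tx":2,"ty":-3,"tz":1,"wx":0,"wy":0,"wz":0,"gripper":0.3},
  {"tx":2,"ty":-3.5,"tz":1,"wx":0,"wy":0,"wz":0,"gripper":0.3},
  {"tx":2,"ty":-4,"tz":1,"wx":0,"wy":0,"wz":0,"gripper":0.3},
])

```text
time: 8.38
position: [0.5556, 0.022, 0.0566]
tool_rot: [2.041, 1.77, 0.474]
ft_force: [1.8, -0.7, -1.7]
grip_width: 0.504
grip_force: 20.0
```

Run:
```python
from h import *
plan([K([22,-178,4],0,.3)]); dk()
```

```text
now [0.5556 0.022  0.0566] f [ 1.8 -0.7 -1.7] g 0.504 gf 20.0 t 8.38 q [1.13, 0.06, -1.32, 2.28, 0.59, 0.4, -0.81]
t [0, 1, 1] w [0.0, 0.0, 0.0] g 0.3
deckpos [  21.2 -177.6    4.6] fdeck [ 0.8 -0.5 -2.4]
```

>>> jog_arm([
  {"tx":0,"ty":-1,"tz":0,"wx":0,"wy":0,"wz":0,"gripper":0.3},
  {"tx":0,"ty":-1.5,"tz":0,"wx":0,"wy":0,"wz":0,"gripper":0.3},
  {"tx":0,"ty":-2,"tz":0,"wx":0,"wy":0,"wz":0,"gripper":0.3},
  {"tx":0,"ty":-2,"tz":0,"wx":0,"wy":0,"wz":0,"gripper":0.3},
  {"tx":0,"ty":-2,"tz":0,"wx":0,"wy":0,"wz":0,"gripper":0.3},
])

```text
time: 8.8
position: [0.5554, 0.0221, 0.0568]
tool_rot: [2.039, 1.768, 0.477]
ft_force: [6.1, -1.4, -0.5]
grip_width: 0.503
grip_force: 20.0
```

Run:
```python
from h import *
dk()
```

```text
deckpos [  21.1 -177.5    4.9] fdeck [ 5.1 -0.6 -3.6]
```

>>> jog_arm([
  {"tx":0,"ty":0,"tz":1,"wx":0,"wy":0,"wz":0,"gripper":0.3},
  {"tx":0,"ty":1,"tz":1,"wx":0,"wy":0,"wz":0,"gripper":0.75},
  {"tx":0,"ty":1,"tz":1,"wx":0,"wy":0,"wz":0,"gripper":0.75},
  {"tx":0,"ty":1,"tz":1,"wx":0,"wy":0,"wz":0,"gripper":0.75},
  {"tx":0,"ty":1,"tz":1,"wx":0,"wy":0,"wz":0,"gripper":0.75},
])

```text
time: 9.22
position: [0.5537, 0.0219, 0.054]
tool_rot: [2.042, 1.771, 0.471]
ft_force: [0.0, -0.3, -0.2]
grip_width: 0.704
grip_force: 0.0
```

>>> jog_arm([
  {"tx":0,"ty":0,"tz":-5,"wx":0,"wy":0,"wz":0,"gripper":0.75},
  {"tx":0,"ty":0,"tz":-15,"wx":0,"wy":0,"wz":0,"gripper":0.75},
  {"tx":0,"ty":0,"tz":-35,"wx":0,"wy":0,"wz":0,"gripper":1},
  {"tx":0,"ty":0,"tz":-55,"wx":0,"wy":0,"wz":0,"gripper":1},
  {"tx":0,"ty":0,"tz":-70,"wx":0,"wy":0,"wz":0,"gripper":1},
])

```text
time: 9.63
position: [0.5181, 0.0264, 0.1148]
tool_rot: [2.046, 1.769, 0.472]
ft_force: [0.1, -1.4, -1.6]
grip_width: 0.898
grip_force: 0.0
```

```bash
python3 - <<'E'
import re
s=open("h.py").read()
s=s.replace('D=np.load("deck.npy")','D=np.load("deck.npy"); D[0]-=.0008')
open("h.py","w").write(s)
E
python3 - <<'E'
from h import *
dk()
plan([W([.444,.053,.13],-.648,1)])
E
```

```text
deckpos [  18.3 -178.4   73.5] fdeck [-0.5 -1.3 -1.5]
now [0.5181 0.0264 0.1148] f [ 0.1 -1.4 -1.6] g 0.898 gf 0.0 t 9.63 q [0.82, -0.29, -0.93, 2.31, -0.17, 0.51, -0.16]
t [8, -30, -26] w [0.26, -0.06, 0.25] g 1
t [-2, -36, -17] w [0.25, -0.07, 0.24] g 1
```

>>> jog_arm([
  {"tx":2,"ty":-6,"tz":-5,"wx":0.05,"wy":-0.01,"wz":0.05,"gripper":1},
  {"tx":3,"ty":-12,"tz":-10,"wx":0.1,"wy":-0.02,"wz":0.1,"gripper":1},
  {"tx":5,"ty":-18,"tz":-16,"wx":0.16,"wy":-0.04,"wz":0.15,"gripper":1},
  {"tx":6,"ty":-24,"tz":-21,"wx":0.21,"wy":-0.05,"wz":0.2,"gripper":1},
  {"tx":8,"ty":-30,"tz":-26,"wx":0.26,"wy":-0.06,"wz":0.25,"gripper":1},
])

```text
time: 10.05
position: [0.4817, 0.0413, 0.1228]
tool_rot: [2.448, 1.619, 0.255]
ft_force: [0.3, -0.1, -0.6]
grip_width: 1.0
grip_force: 0.0
```

>>> jog_arm([
  {"tx":0,"ty":-7,"tz":-3,"wx":0.05,"wy":-0.01,"wz":0.05,"gripper":1},
  {"tx":-1,"ty":-14,"tz":-7,"wx":0.1,"wy":-0.03,"wz":0.1,"gripper":1},
  {"tx":-1,"ty":-22,"tz":-10,"wx":0.15,"wy":-0.04,"wz":0.14,"gripper":1},
  {"tx":-2,"ty":-29,"tz":-14,"wx":0.2,"wy":-0.06,"wz":0.19,"gripper":1},
  {"tx":-2,"ty":-36,"tz":-17,"wx":0.25,"wy":-0.07,"wz":0.24,"gripper":1},
])

```text
time: 10.47
position: [0.4448, 0.0541, 0.1299]
tool_rot: [2.807, 1.402, -0.001]
ft_force: [-0.9, 0.8, -0.3]
grip_width: 1.0
grip_force: 0.0
```

Run:
```python
from h import *
a=vision.get_image("top")["color"][142:250,220:420]; b=vision.get_image("scene")["color"][155:275,240:385]
cv2.imwrite("pics/p2.png",np.vstack([cv2.resize(a,None,fx=4,fy=4,interpolation=2)[:300,:580],cv2.resize(b,None,fx=4,fy=4,interpolation=2)[:300]]))
plan([W([.444,.053,.004],-.648,1)])
```

```text
now [0.4456 0.0538 0.1295] f [ 0.3 -0.1 -0.3] g 0.998 gf 0.0 t 10.57 q [1.05, -0.01, -1.2, 2.02, -0.01, 1.13, -0.79]
t [-2, -1, 126] w [0.0, -0.0, 0.0] g 1
```

View pics/p2.png

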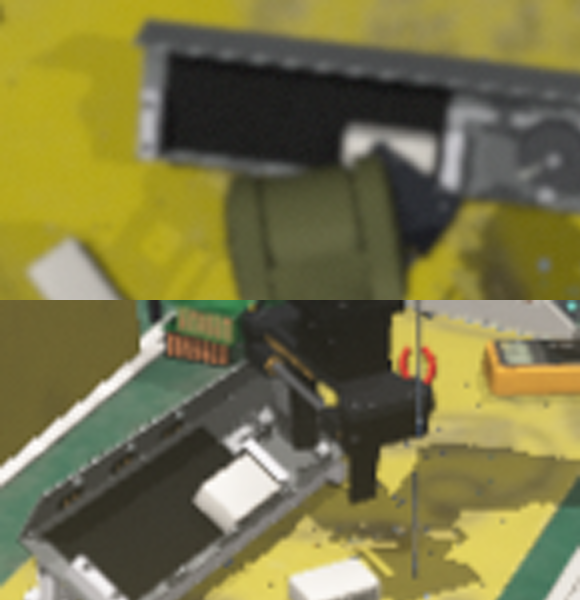

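>>> jog_arm([
  {"tx":-1,"ty":0,"tz":30,"wx":0,"wy":0,"wz":0,"gripper":1},
  {"tx":-2,"ty":-1,"tz":60,"wx":0,"wy":0,"wz":0,"gripper":1},
  {"tx":-2,"ty":-1,"tz":85,"wx":0,"wy":0,"wz":0,"gripper":1},
  {"tx":-2,"ty":-1,"tz":105,"wx":0,"wy":0,"wz":0,"gripper":0.9},
  {"tx":-2,"ty":-1,"tz":118,"wx":0,"wy":0,"wz":0,"gripper":0.8},
])

```text
time: 10.98
position: [0.4417, 0.0524, 0.0092]
tool_rot: [2.805, 1.408, -0.001]
ft_force: [-0.2, -0.4, 0.4]
grip_width: 0.922
grip_force: 0.0
```

>>> jog_arm([
  {"tx":0,"ty":0,"tz":5,"wx":0,"wy":0,"wz":0,"gripper":0.7},
  {"tx":0,"ty":0,"tz":8,"wx":0,"wy":0,"wz":0,"gripper":0.7},
  {"tx":0,"ty":0,"tz":8,"wx":0,"wy":0,"wz":0,"gripper":0.3},
  {"tx":0,"ty":0,"tz":8,"wx":0,"wy":0,"wz":0,"gripper":0.3},
  {"tx":0,"ty":0,"tz":8,"wx":0,"wy":0,"wz":0,"gripper":0.3},
])

```text
time: 11.4
position: [0.4448, 0.0521, 0.0047]
tool_rot: [2.803, 1.403, 0.005]
ft_force: [0.9, 0.1, -0.4]
grip_width: 0.56
grip_force: 0.0
```

>>> jog_arm([
  {"tx":0,"ty":0,"tz":0,"wx":0,"wy":0,"wz":0,"gripper":0.3},
  {"tx":0,"ty":0,"tz":0,"wx":0,"wy":0,"wz":0,"gripper":0.3},
  {"tx":0,"ty":0,"tz":0,"wx":0,"wy":0,"wz":0,"gripper":0.3},
  {"tx":0,"ty":0,"tz":0,"wx":0,"wy":0,"wz":0,"gripper":0.3},
  {"tx":0,"ty":0,"tz":0,"wx":0,"wy":0,"wz":0,"gripper":0.3},
])

```text
time: 11.82
position: [0.4447, 0.0521, 0.0046]
tool_rot: [2.804, 1.403, 0.004]
ft_force: [-2.4, -0.1, 7.4]
grip_width: 0.502
grip_force: 20.0
```

Run:
```python
from h import *
plan([W([.444,.053,.11],-.648,.3),K([26,-106.5,60],0,.3),K([26,-106.5,15],0,.3)])
```

```text
now [0.4447 0.0521 0.0046] f [-2.4 -0.1  7.4] g 0.502 gf 20.0 t 11.82 q [0.85, 0.3, -1.11, 2.13, 0.36, 0.9, -1.11]
t [0, 0, -105] w [0.01, 0.0, 0.0] g 0.3
t [46, 26, 1] w [-0.26, 0.07, -0.25] g 0.3
t [39, 35, 12] w [-0.26, 0.06, -0.24] g 0.3
t [0, 0, 45] w [0.0, 0.0, -0.0] g 0.3
```

>>> jog_arm([
  {"tx":0,"ty":0,"tz":-6,"wx":0,"wy":0,"wz":0,"gripper":0.3},
  {"tx":0,"ty":0,"tz":-25,"wx":0,"wy":0,"wz":0,"gripper":0.3},
  {"tx":0,"ty":0,"tz":-55,"wx":0,"wy":0,"wz":0,"gripper":0.3},
  {"tx":0,"ty":0,"tz":-85,"wx":0.01,"wy":0,"wz":0,"gripper":0.3},
  {"tx":0,"ty":0,"tz":-105,"wx":0.01,"wy":0,"wz":0,"gripper":0.3},
])

```text
time: 12.23
position: [0.4444, 0.0533, 0.1109]
tool_rot: [-2.805, -1.406, 0.002]
ft_force: [0.3, -0.7, -1.1]
grip_width: 0.498
grip_force: 20.0
```

>>> jog_arm([
  {"tx":9,"ty":5,"tz":0,"wx":-0.05,"wy":0.01,"wz":-0.05,"gripper":0.3},
  {"tx":18,"ty":10,"tz":0,"wx":-0.1,"wy":0.03,"wz":-0.1,"gripper":0.3},
  {"tx":28,"ty":16,"tz":1,"wx":-0.16,"wy":0.04,"wz":-0.15,"gripper":0.3},
  {"tx":37,"ty":21,"tz":1,"wx":-0.21,"wy":0.06,"wz":-0.2,"gripper":0.3},
  {"tx":46,"ty":26,"tz":1,"wx":-0.26,"wy":0.07,"wz":-0.25,"gripper":0.3},
])

```text
time: 12.65
position: [0.4921, 0.0738, 0.1077]
tool_rot: [2.433, 1.633, 0.261]
ft_force: [0.4, 0.3, -1.1]
grip_width: 0.503
grip_force: 20.0
```

>>> jog_arm([
  {"tx":8,"ty":7,"tz":2,"wx":-0.05,"wy":0.01,"wz":-0.05,"gripper":0.3},
  {"tx":16,"ty":14,"tz":5,"wx":-0.1,"wy":0.02,"wz":-0.1,"gripper":0.3},
  {"tx":23,"ty":21,"tz":7,"wx":-0.16,"wy":0.04,"wz":-0.14,"gripper":0.3},
  {"tx":31,"ty":28,"tz":10,"wx":-0.21,"wy":0.05,"wz":-0.19,"gripper":0.3},
  {"tx":39,"ty":35,"tz":12,"wx":-0.26,"wy":0.06,"wz":-0.24,"gripper":0.3},
])

```text
time: 13.07
position: [0.5407, 0.0963, 0.1063]
tool_rot: [2.038, 1.772, 0.477]
ft_force: [-0.9, -0.1, -1.2]
grip_width: 0.503
grip_force: 20.0
```

Run:
```python
from h import *
dk(); plan([K([26,-106.5,15],0,.3),K([26,-106.5,6.5],0,.3)])
```

```text
deckpos [  24.9 -106.    59.9] fdeck [-1.4 -0.2 -0.6]
now [0.5407 0.0963 0.1063] f [-0.9 -0.1 -1.2] g 0.503 gf 20.0 t 13.07 q [0.98, -0.22, -1.26, 2.24, 0.05, 0.49, -0.5]
t [0, 1, 45] w [0.01, 0.0, 0.0] g 0.3
t [0, 0, 8] w [-0.0, 0.0, 0.0] g 0.3
```

>>> jog_arm([
  {"tx":0,"ty":0,"tz":12,"wx":0,"wy":0,"wz":0,"gripper":0.3},
  {"tx":0,"ty":1,"tz":24,"wx":0.01,"wy":0,"wz":0,"gripper":0.3},
  {"tx":0,"ty":1,"tz":35,"wx":0.01,"wy":0,"wz":0,"gripper":0.3},
  {"tx":0,"ty":1,"tz":41,"wx":0.01,"wy":0,"wz":0,"gripper":0.3},
  {"tx":0,"ty":1,"tz":45,"wx":0.01,"wy":0,"wz":0,"gripper":0.3},
])

```text
time: 13.48
position: [0.5644, 0.0922, 0.0675]
tool_rot: [2.051, 1.775, 0.469]
ft_force: [-0.1, 0.1, -0.7]
grip_width: 0.504
grip_force: 20.0
```

>>> jog_arm([
  {"tx":0,"ty":0,"tz":3,"wx":0,"wy":0,"wz":0,"gripper":0.3},
  {"tx":0,"ty":0,"tz":6,"wx":0,"wy":0,"wz":0,"gripper":0.3},
  {"tx":0,"ty":0,"tz":8,"wx":0,"wy":0,"wz":0,"gripper":0.3},
  {"tx":0,"ty":0,"tz":9,"wx":0,"wy":0,"wz":0,"gripper":0.3},
  {"tx":0,"ty":0,"tz":9,"wx":0,"wy":0,"wz":0,"gripper":0.3},
])

```text
time: 13.9
position: [0.5686, 0.092, 0.0608]
tool_rot: [2.048, 1.776, 0.469]
ft_force: [0.3, -0.0, -0.4]
grip_width: 0.5
grip_force: 20.0
```

>>> jog_arm([
  {"tx":0,"ty":-1,"tz":0,"wx":0,"wy":0,"wz":0,"gripper":0.3},
  {"tx":0,"ty":-2,"tz":0,"wx":0,"wy":0,"wz":0,"gripper":0.3},
  {"tx":0,"ty":-3,"tz":0,"wx":0,"wy":0,"wz":0,"gripper":0.3},
  {"tx":0,"ty":-3.5,"tz":0,"wx":0,"wy":0,"wz":0,"gripper":0.3},
  {"tx":0,"ty":-4,"tz":0,"wx":0,"wy":0,"wz":0,"gripper":0.3},
])

```text
time: 14.32
position: [0.565, 0.0925, 0.0584]
tool_rot: [2.049, 1.776, 0.469]
ft_force: [0.5, 0.1, -1.7]
grip_width: 0.501
grip_force: 20.0
```

Run:
```python
from h import *
dk(); plan([K([22,-106.5,4.6],0,.3)])
```

```text
deckpos [  22.3 -106.4    6.1] fdeck [-0.4  0.2 -1.7]
now [0.565  0.0925 0.0584] f [ 0.5  0.1 -1.7] g 0.501 gf 20.0 t 14.32 q [0.86, 0.18, -1.26, 2.22, 0.86, 0.55, -1.18]
t [0, 0, 1] w [-0.01, 0.0, -0.0] g 0.3
```

>>> jog_arm([
  {"tx":0,"ty":-0.5,"tz":1,"wx":0,"wy":0,"wz":0,"gripper":0.3},
  {"tx":0,"ty":-1,"tz":1,"wx":0,"wy":0,"wz":0,"gripper":0.3},
  {"tx":0,"ty":-1.5,"tz":1,"wx":0,"wy":0,"wz":0,"gripper":0.3},
  {"tx":0,"ty":-2,"tz":1,"wx":0,"wy":0,"wz":0,"gripper":0.3},
  {"tx":0,"ty":-2,"tz":1,"wx":0,"wy":0,"wz":0,"gripper":0.3},
])

```text
time: 14.73
position: [0.5653, 0.0926, 0.0575]
tool_rot: [2.048, 1.775, 0.472]
ft_force: [5.5, -0.9, -0.9]
grip_width: 0.506
grip_force: 20.0
```

Run:
```python
from h import *
dk(); plan([K([22,-106.5,4.6],0,.3)])
```

```text
deckpos [  22.1 -106.2    5.2] fdeck [ 4.4 -0.1 -3.6]
now [0.5653 0.0926 0.0575] f [ 5.5 -0.9 -0.9] g 0.506 gf 20.0 t 14.73 q [0.85, 0.18, -1.25, 2.23, 0.87, 0.55, -1.19]
t [0, 0, 1] w [-0.0, 0.0, -0.0] g 0.3
```

Against the lip. Release and back out.

>>> jog_arm([
  {"tx":0,"ty":0,"tz":1,"wx":0,"wy":0,"wz":0,"gripper":0.3},
  {"tx":0,"ty":1,"tz":1,"wx":0,"wy":0,"wz":0,"gripper":0.75},
  {"tx":0,"ty":1,"tz":1,"wx":0,"wy":0,"wz":0,"gripper":0.75},
  {"tx":0,"ty":1,"tz":1,"wx":0,"wy":0,"wz":0,"gripper":0.75},
  {"tx":0,"ty":1,"tz":1,"wx":0,"wy":0,"wz":0,"gripper":0.75},
])

```text
time: 15.15
position: [0.5647, 0.0927, 0.0556]
tool_rot: [2.05, 1.777, 0.469]
ft_force: [0.4, 0.6, 0.1]
grip_width: 0.706
grip_force: 0.0
```

>>> jog_arm([
  {"tx":0,"ty":0,"tz":-5,"wx":0,"wy":0,"wz":0,"gripper":0.75},
  {"tx":0,"ty":0,"tz":-15,"wx":0,"wy":0,"wz":0,"gripper":0.75},
  {"tx":0,"ty":0,"tz":-32,"wx":0,"wy":0,"wz":0,"gripper":1},
  {"tx":0,"ty":0,"tz":-48,"wx":0,"wy":0,"wz":0,"gripper":1},
  {"tx":0,"ty":0,"tz":-60,"wx":0,"wy":0,"wz":0,"gripper":1},
])

```text
time: 15.57
position: [0.537, 0.0935, 0.0972]
tool_rot: [2.055, 1.778, 0.453]
ft_force: [0.5, -1.4, -1.5]
grip_width: 0.895
grip_force: 0.0
```

Run:
```python
from h import *
dk(); plan([W([.462,.27,.13],-.95,1),W([.462,.27,.014],-.95,1)])
```

```text
deckpos [  17.6 -109.3   53.6] fdeck [-0.1 -1.3 -1.7]
now [0.537  0.0935 0.0972] f [ 0.5 -1.4 -1.5] g 0.895 gf 0.0 t 15.57 q [0.94, -0.15, -1.24, 2.24, 0.18, 0.51, -0.62]
t [82, -35, -39] w [0.24, -0.1, 0.39] g 1
t [56, -72, -33] w [0.24, -0.1, 0.4] g 1
t [1, -1, 116] w [0.0, 0.0, -0.0] g 1
```

>>> jog_arm([
  {"tx":16,"ty":-7,"tz":-8,"wx":0.05,"wy":-0.02,"wz":0.08,"gripper":1},
  {"tx":33,"ty":-14,"tz":-16,"wx":0.1,"wy":-0.04,"wz":0.16,"gripper":1},
  {"tx":49,"ty":-21,"tz":-23,"wx":0.14,"wy":-0.06,"wz":0.23,"gripper":1},
  {"tx":66,"ty":-28,"tz":-31,"wx":0.19,"wy":-0.08,"wz":0.31,"gripper":1},
  {"tx":82,"ty":-35,"tz":-39,"wx":0.24,"wy":-0.1,"wz":0.39,"gripper":1},
])

```text
time: 15.98
position: [0.5005, 0.1828, 0.1142]
tool_rot: [2.561, 1.427, 0.243]
ft_force: [0.8, 0.2, 0.9]
grip_width: 0.994
grip_force: 0.0
```

>>> jog_arm([
  {"tx":11,"ty":-14,"tz":-7,"wx":0.05,"wy":-0.02,"wz":0.08,"gripper":1},
  {"tx":22,"ty":-29,"tz":-13,"wx":0.1,"wy":-0.04,"wz":0.16,"gripper":1},
  {"tx":34,"ty":-43,"tz":-20,"wx":0.14,"wy":-0.06,"wz":0.24,"gripper":1},
  {"tx":45,"ty":-58,"tz":-26,"wx":0.19,"wy":-0.08,"wz":0.32,"gripper":1},
  {"tx":56,"ty":-72,"tz":-33,"wx":0.24,"wy":-0.1,"wz":0.4,"gripper":1},
])

```text
time: 16.4
position: [0.4617, 0.2712, 0.1301]
tool_rot: [2.992, 0.951, -0.004]
ft_force: [0.0, -0.6, -0.8]
grip_width: 1.001
grip_force: 0.0
```

Run:
```python
from h import *
plan([W([.462,.27,.014],-.95,1)])
```

```text
now [0.4617 0.2712 0.1301] f [ 0.  -0.6 -0.8] g 1.001 gf 0.0 t 16.4 q [0.45, 0.37, -1.2, 1.82, 0.37, 1.21, -1.83]
t [0, 1, 116] w [0.0, 0.0, -0.01] g 1
```

>>> jog_arm([
  {"tx":0,"ty":0,"tz":30,"wx":0,"wy":0,"wz":0,"gripper":1},
  {"tx":0,"ty":1,"tz":60,"wx":0,"wy":0,"wz":-0.01,"gripper":1},
  {"tx":0,"ty":1,"tz":85,"wx":0,"wy":0,"wz":-0.01,"gripper":1},
  {"tx":0,"ty":1,"tz":105,"wx":0,"wy":0,"wz":-0.01,"gripper":0.9},
  {"tx":0,"ty":1,"tz":118,"wx":0,"wy":0,"wz":-0.01,"gripper":0.8},
])

```text
time: 16.82
position: [0.462, 0.2675, 0.0098]
tool_rot: [2.983, 0.97, -0.005]
ft_force: [0.4, -0.8, -0.8]
grip_width: 0.919
grip_force: 0.0
```

>>> jog_arm([
  {"tx":0,"ty":0,"tz":5,"wx":0,"wy":0,"wz":0,"gripper":0.7},
  {"tx":0,"ty":0,"tz":8,"wx":0,"wy":0,"wz":0,"gripper":0.7},
  {"tx":0,"ty":0,"tz":8,"wx":0,"wy":0,"wz":0,"gripper":0.3},
  {"tx":0,"ty":0,"tz":8,"wx":0,"wy":0,"wz":0,"gripper":0.3},
  {"tx":0,"ty":0,"tz":8,"wx":0,"wy":0,"wz":0,"gripper":0.3},
])

```text
time: 17.23
position: [0.4645, 0.2688, 0.0055]
tool_rot: [2.984, 0.969, 0.004]
ft_force: [-0.4, 1.5, -0.9]
grip_width: 0.558
grip_force: 0.6
```

>>> jog_arm([
  {"tx":0,"ty":0,"tz":0,"wx":0,"wy":0,"wz":0,"gripper":0.3},
  {"tx":0,"ty":0,"tz":0,"wx":0,"wy":0,"wz":0,"gripper":0.3},
  {"tx":0,"ty":0,"tz":0,"wx":0,"wy":0,"wz":0,"gripper":0.3},
  {"tx":0,"ty":0,"tz":0,"wx":0,"wy":0,"wz":0,"gripper":0.3},
  {"tx":0,"ty":0,"tz":0,"wx":0,"wy":0,"wz":0,"gripper":0.3},
])

```text
time: 17.65
position: [0.4643, 0.2689, 0.0054]
tool_rot: [2.984, 0.969, 0.003]
ft_force: [-1.1, -0.2, 7.0]
grip_width: 0.502
grip_force: 20.0
```

Run:
```python
from h import *
n="top"; im=vision.get_image(n)["color"]; off=(250,142)
cv2.imwrite("pics/p3.png",cv2.resize(im[142:200,250:383],None,fx=6,fy=6,interpolation=2))
plan([W([.462,.27,.12],-.95,.3),K([26,-36,60],0,.3),K([26,-36,15],0,.3)])
```

```text
now [0.4643 0.2689 0.0055] f [-1.3 -0.5  6.5] g 0.507 gf 20.0 t 17.7 q [0.31, 0.53, -1.06, 1.93, 0.55, 1.01, -1.94]
t [-1, -2, -115] w [0.01, -0.0, 0.01] g 0.3
t [6, 69, 6] w [-0.25, 0.1, -0.4] g 0.3
t [-22, 61, 23] w [-0.25, 0.11, -0.39] g 0.3
t [0, 1, 45] w [-0.0, -0.0, -0.0] g 0.3
```

View pics/p3.png

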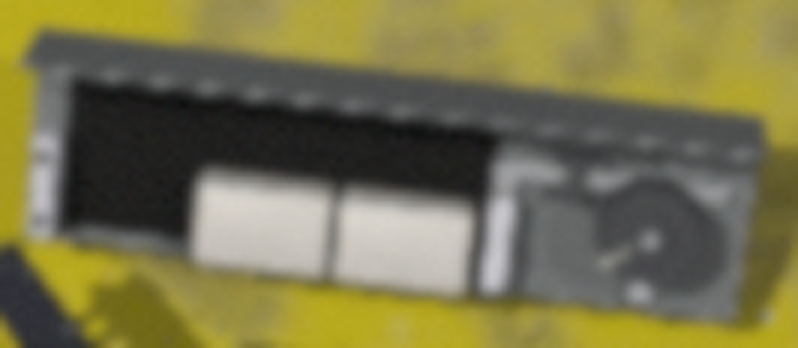

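```bash
cat >> h.py <<'E'
def dpx(n,uv,zd): # pixel -> deck x,y at deck height zd (mm)
    f=lambda q:proj(n,deckP(D,(q[0],q[1],zd)))[0]-uv
    return least_squares(f,[20,-100]).x.round(1)
E
python3 - <<'E'
from h import *
t=lambda u,v:np.array([250+u/6-.5,142+v/6-.5])
for nm,u,v,z in [("Bleft top",191,262,24),("Bleft up",198,175,24),("B|A",335,225,24),("Aright",470,290,24),("pusher L",482,290,21),("pusher L up",495,200,21),("stop inner",53,237,20),("stop inner up",58,135,20),("liner",71,225,0),("markout",600,266,32),("hub",651,240,37)]: print(nm,dpx("top",t(u,v),z))
E
```

```text
Bleft top [  1.6 -71.7]
Bleft up [ 49.2 -71.8]
B|A [  31.2 -142.9]
Aright [   4.8 -214.3]
pusher L [   4.3 -220.3]
pusher L up [  53.8 -221.5]
stop inner [4.4 0.1]
stop inner up [60.   0.6]
liner [ 3.9 -5.6]
markout [  29.6 -277.7]
hub [  48.8 -301. ]
```

>>> jog_arm([
  {"tx":0,"ty":0,"tz":-6,"wx":0,"wy":0,"wz":0,"gripper":0.3},
  {"tx":0,"ty":0,"tz":-25,"wx":0,"wy":0,"wz":0,"gripper":0.3},
  {"tx":0,"ty":-1,"tz":-55,"wx":0,"wy":0,"wz":0,"gripper":0.3},
  {"tx":-1,"ty":-2,"tz":-90,"wx":0.01,"wy":0,"wz":0.01,"gripper":0.3},
  {"tx":-1,"ty":-2,"tz":-115,"wx":0.01,"wy":0,"wz":0.01,"gripper":0.3},
])

```text
time: 18.12
position: [0.4614, 0.2701, 0.1216]
tool_rot: [-2.988, -0.954, 0.003]
ft_force: [-0.2, 1.4, -0.7]
grip_width: 0.505
grip_force: 20.0
```

>>> jog_arm([
  {"tx":1,"ty":14,"tz":1,"wx":-0.05,"wy":0.02,"wz":-0.08,"gripper":0.3},
  {"tx":2,"ty":28,"tz":2,"wx":-0.1,"wy":0.04,"wz":-0.16,"gripper":0.3},
  {"tx":4,"ty":41,"tz":4,"wx":-0.15,"wy":0.06,"wz":-0.24,"gripper":0.3},
  {"tx":5,"ty":55,"tz":5,"wx":-0.2,"wy":0.08,"wz":-0.32,"gripper":0.3},
  {"tx":6,"ty":69,"tz":6,"wx":-0.25,"wy":0.1,"wz":-0.4,"gripper":0.3},
])

```text
time: 18.53
position: [0.5063, 0.2168, 0.1131]
tool_rot: [2.551, 1.436, 0.25]
ft_force: [-0.2, 0.0, -0.7]
grip_width: 0.504
grip_force: 20.0
```

>>> jog_arm([
  {"tx":-5,"ty":12,"tz":5,"wx":-0.05,"wy":0.02,"wz":-0.08,"gripper":0.3},
  {"tx":-9,"ty":24,"tz":9,"wx":-0.1,"wy":0.04,"wz":-0.16,"gripper":0.3},
  {"tx":-14,"ty":37,"tz":14,"wx":-0.15,"wy":0.07,"wz":-0.23,"gripper":0.3},
  {"tx":-18,"ty":49,"tz":18,"wx":-0.2,"wy":0.09,"wz":-0.31,"gripper":0.3},
  {"tx":-22,"ty":61,"tz":23,"wx":-0.25,"wy":0.11,"wz":-0.39,"gripper":0.3},
])

```text
time: 18.95
position: [0.5504, 0.1645, 0.1051]
tool_rot: [2.041, 1.777, 0.475]
ft_force: [-0.5, 0.6, -1.4]
grip_width: 0.502
grip_force: 20.0
```

Run:
```python
from h import *
dk(); plan([K([24,-33,27],0,.3)])
```

```text
deckpos [ 24.3 -37.2  58.9] fdeck [-1.2  0.5 -0.9]
now [0.5504 0.1645 0.1051] f [-0.5  0.6 -1.4] g 0.502 gf 20.0 t 18.95 q [0.78, 0.06, -1.32, 2.16, 0.65, 0.64, -1.13]
t [4, 0, 32] w [0.0, -0.0, 0.0] g 0.3
```

>>> jog_arm([
  {"tx":4,"ty":0,"tz":8,"wx":0,"wy":0,"wz":0,"gripper":0.3},
  {"tx":4,"ty":0,"tz":18,"wx":0,"wy":0,"wz":0,"gripper":0.3},
  {"tx":4,"ty":0,"tz":26,"wx":0,"wy":0,"wz":0,"gripper":0.3},
  {"tx":4,"ty":0,"tz":31,"wx":0,"wy":0,"wz":0,"gripper":0.3},
  {"tx":4,"ty":0,"tz":32,"wx":0,"wy":0,"wz":0,"gripper":0.3},
])

```text
time: 19.37
position: [0.5662, 0.166, 0.0764]
tool_rot: [2.049, 1.774, 0.472]
ft_force: [0.3, -0.5, -1.2]
grip_width: 0.502
grip_force: 20.0
```

Run:
```python
from h import *
dk(); plan([K([24,-33,27],0,.3),K([24,-42,27],0,.3)])
```

```text
deckpos [ 23.4 -33.4  26.2] fdeck [-0.3 -0.4 -1.2]
now [0.5662 0.166  0.0764] f [ 0.3 -0.5 -1.2] g 0.502 gf 20.0 t 19.37 q [0.63, 0.22, -1.21, 2.15, 0.9, 0.68, -1.33]
t [0, 1, -1] w [-0.0, 0.0, -0.0] g 0.3
t [-9, 0, 0] w [-0.0, 0.0, -0.0] g 0.3
```

>>> jog_arm([
  {"tx":-2,"ty":0,"tz":0,"wx":0,"wy":0,"wz":0,"gripper":0.3},
  {"tx":-4,"ty":0,"tz":0,"wx":0,"wy":0,"wz":0,"gripper":0.3},
  {"tx":-6,"ty":0,"tz":0,"wx":0,"wy":0,"wz":0,"gripper":0.3},
  {"tx":-8,"ty":0,"tz":0,"wx":0,"wy":0,"wz":0,"gripper":0.3},
  {"tx":-9,"ty":0,"tz":0,"wx":0,"wy":0,"wz":0,"gripper":0.3},
])

```text
time: 19.78
position: [0.5656, 0.1579, 0.0779]
tool_rot: [2.047, 1.773, 0.476]
ft_force: [-1.3, 2.2, -1.1]
grip_width: 0.5
grip_force: 20.0
```

Run:
```python
from h import *
dk(); im=vision.get_image("scene")["color"]
cv2.imwrite("pics/p4.png",cv2.resize(im[155:245,240:335],None,fx=6,fy=6,interpolation=2))
```

```text
deckpos [ 24.6 -41.6  27.3] fdeck [-2.   2.  -0.2]
```

View pics/p4.png

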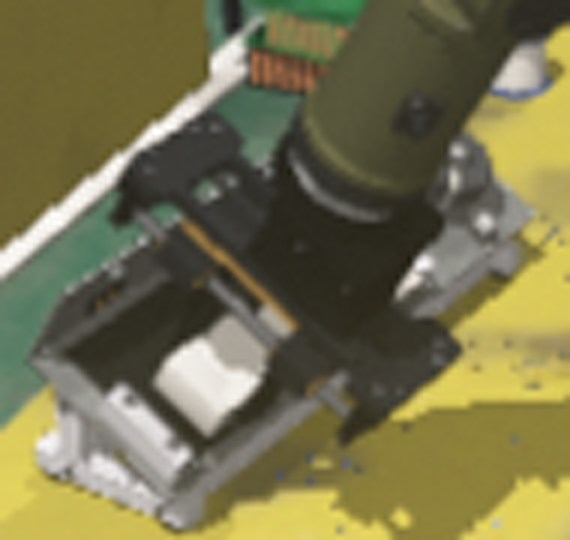

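>>> jog_arm([
  {"tx":2,"ty":0,"tz":0,"wx":0,"wy":0,"wz":0,"gripper":0.3},
  {"tx":4,"ty":0,"tz":0,"wx":0,"wy":0,"wz":0,"gripper":0.3},
  {"tx":4,"ty":1,"tz":5,"wx":0,"wy":0,"wz":0,"gripper":0.3},
  {"tx":4,"ty":1,"tz":10,"wx":0,"wy":0,"wz":0,"gripper":0.3},
  {"tx":4,"ty":1,"tz":12,"wx":0,"wy":0,"wz":0,"gripper":0.3},
])

```text
time: 20.25
position: [0.5731, 0.1607, 0.0672]
tool_rot: [2.048, 1.774, 0.474]
ft_force: [0.1, -0.1, -0.2]
grip_width: 0.504
grip_force: 20.0
```

Run:
```python
from h import *
dk(); plan([K([25,-38,7],0,.3)])
```

```text
deckpos [ 25.3 -37.7  14.5] fdeck [-0.  -0.1 -0.2]
now [0.5731 0.1607 0.0672] f [ 0.1 -0.1 -0.2] g 0.504 gf 20.0 t 20.25 q [0.61, 0.25, -1.17, 2.15, 0.95, 0.67, -1.36]
t [0, 0, 8] w [-0.0, -0.0, -0.0] g 0.3
```

>>> jog_arm([
  {"tx":0,"ty":0,"tz":2,"wx":0,"wy":0,"wz":0,"gripper":0.3},
  {"tx":0,"ty":0,"tz":4,"wx":0,"wy":0,"wz":0,"gripper":0.3},
  {"tx":0,"ty":0,"tz":6,"wx":0,"wy":0,"wz":0,"gripper":0.3},
  {"tx":0,"ty":0,"tz":7.5,"wx":0,"wy":0,"wz":0,"gripper":0.3},
  {"tx":0,"ty":0,"tz":7.5,"wx":0,"wy":0,"wz":0,"gripper":0.3},
])

```text
time: 20.67
position: [0.5766, 0.1602, 0.0609]
tool_rot: [2.048, 1.774, 0.475]
ft_force: [-0.4, -0.3, -0.6]
grip_width: 0.502
grip_force: 20.0
```

>>> jog_arm([
  {"tx":0,"ty":-1,"tz":0,"wx":0,"wy":0,"wz":0,"gripper":0.3},
  {"tx":0,"ty":-2,"tz":0,"wx":0,"wy":0,"wz":0,"gripper":0.3},
  {"tx":0,"ty":-3,"tz":0,"wx":0,"wy":0,"wz":0,"gripper":0.3},
  {"tx":0,"ty":-3.5,"tz":0,"wx":0,"wy":0,"wz":0,"gripper":0.3},
  {"tx":0,"ty":-3.5,"tz":0,"wx":0,"wy":0,"wz":0,"gripper":0.3},
])

```text
time: 21.08
position: [0.5739, 0.1608, 0.0597]
tool_rot: [2.047, 1.773, 0.476]
ft_force: [1.3, -0.0, -0.7]
grip_width: 0.503
grip_force: 20.0
```

Run:
```python
from h import *
dk()
```

```text
deckpos [ 22.2 -37.5   7.6] fdeck [ 0.7  0.1 -1.2]
```

>>> jog_arm([
  {"tx":0,"ty":-0.5,"tz":1,"wx":0,"wy":0,"wz":0,"gripper":0.3},
  {"tx":0,"ty":-1,"tz":1,"wx":0,"wy":0,"wz":0,"gripper":0.3},
  {"tx":0,"ty":-1.5,"tz":1.5,"wx":0,"wy":0,"wz":0,"gripper":0.3},
  {"tx":0,"ty":-1.5,"tz":1.5,"wx":0,"wy":0,"wz":0,"gripper":0.3},
  {"tx":0,"ty":-1.5,"tz":1.5,"wx":0,"wy":0,"wz":0,"gripper":0.3},
])

```text
time: 21.5
position: [0.5745, 0.1608, 0.0585]
tool_rot: [2.046, 1.772, 0.477]
ft_force: [5.9, -0.6, 3.3]
grip_width: 0.505
grip_force: 20.0
```

Run:
```python
from h import *
dk()
```

```text
deckpos [ 22.2 -37.4   6.3] fdeck [ 6.8  0.2 -0.1]
```

>>> jog_arm([
  {"tx":0,"ty":0,"tz":0.5,"wx":0,"wy":0,"wz":0,"gripper":0.3},
  {"tx":0,"ty":1,"tz":0.5,"wx":0,"wy":0,"wz":0,"gripper":0.75},
  {"tx":0,"ty":1,"tz":0.5,"wx":0,"wy":0,"wz":0,"gripper":0.75},
  {"tx":0,"ty":1,"tz":0.5,"wx":0,"wy":0,"wz":0,"gripper":0.75},
  {"tx":0,"ty":1,"tz":0.5,"wx":0,"wy":0,"wz":0,"gripper":0.75},
])

```text
time: 21.92
position: [0.5729, 0.1607, 0.0563]
tool_rot: [2.048, 1.775, 0.473]
ft_force: [-0.1, 0.0, -0.2]
grip_width: 0.701
grip_force: 0.0
```

>>> jog_arm([
  {"tx":0,"ty":0,"tz":-5,"wx":0,"wy":0,"wz":0,"gripper":0.75},
  {"tx":0,"ty":0,"tz":-15,"wx":0,"wy":0,"wz":0,"gripper":0.75},
  {"tx":0,"ty":0,"tz":-32,"wx":0,"wy":0,"wz":0,"gripper":0.8},
  {"tx":0,"ty":0,"tz":-50,"wx":0,"wy":0,"wz":0,"gripper":0.8},
  {"tx":0,"ty":0,"tz":-65,"wx":0,"wy":0,"wz":0,"gripper":0.8},
])

```text
time: 22.33
position: [0.5412, 0.1663, 0.1124]
tool_rot: [2.049, 1.777, 0.474]
ft_force: [-0.8, -0.5, 1.7]
grip_width: 0.793
grip_force: 0.0
```

Run:
```python
from h import *
dk(); plan([K([40,-302,75],1.1,.8)])
```

```text
deckpos [ 19.8 -36.6  69.8] fdeck [ 0.2 -0.6  1.9]
now [0.5412 0.1663 0.1124] f [-0.8 -0.5  1.7] g 0.793 gf 0.0 t 22.33 q [0.82, -0.03, -1.33, 2.17, 0.49, 0.61, -1.01]
t [-133, 10, -3] w [-0.0, -0.0, -0.55] g 0.8
t [-118, -60, -3] w [-0.0, -0.01, -0.55] g 0.8
```

>>> jog_arm([
  {"tx":-27,"ty":2,"tz":-1,"wx":0,"wy":0,"wz":-0.11,"gripper":0.8},
  {"tx":-53,"ty":4,"tz":-1,"wx":0,"wy":0,"wz":-0.22,"gripper":0.8},
  {"tx":-80,"ty":6,"tz":-2,"wx":0,"wy":0,"wz":-0.33,"gripper":0.8},
  {"tx":-106,"ty":8,"tz":-2,"wx":0,"wy":0,"wz":-0.44,"gripper":0.8},
  {"tx":-133,"ty":10,"tz":-3,"wx":0,"wy":0,"wz":-0.55,"gripper":0.8},
])

```text
time: 22.75
position: [0.5323, 0.0536, 0.1185]
tool_rot: [1.675, 2.083, 0.356]
ft_force: [-0.1, -0.2, 0.3]
grip_width: 0.795
grip_force: 0.0
```

>>> jog_arm([
  {"tx":-24,"ty":-12,"tz":-1,"wx":0,"wy":0,"wz":-0.11,"gripper":0.8},
  {"tx":-47,"ty":-24,"tz":-1,"wx":0,"wy":0,"wz":-0.22,"gripper":0.8},
  {"tx":-71,"ty":-36,"tz":-2,"wx":0,"wy":0,"wz":-0.33,"gripper":0.8},
  {"tx":-94,"ty":-48,"tz":-2,"wx":0,"wy":-0.01,"wz":-0.44,"gripper":0.8},
  {"tx":-118,"ty":-60,"tz":-3,"wx":0,"wy":-0.01,"wz":-0.55,"gripper":0.8},
])

```text
time: 23.17
position: [0.5007, -0.0667, 0.1136]
tool_rot: [1.116, 2.386, 0.19]
ft_force: [-0.3, -0.3, -0.8]
grip_width: 0.801
grip_force: 0.0
```

Run:
```python
from h import *
dk(); plan([K([48,-302,45],1.1,.8),K([48,-302,12],1.1,.8)])
im=vision.get_image("top")["color"]; cv2.imwrite("pics/m.png",im)
# rectified view of deck at module-top height 24: columns y=+15..-245, rows x=60..-15
ys=np.arange(15,-246,-1.); xs=np.arange(60,-16,-1.)
G=np.array([[ (x,y,24) for y in ys] for x in xs]).reshape(-1,3)
m=proj("top",deckP(D,G)).reshape(len(xs),len(ys),2).astype(np.float32)
r=cv2.cvtColor(cv2.remap(im,m[...,0],m[...,1],1),cv2.COLOR_BGR2GRAY)
for lo,hi in ((8,20),(28,40)):
    row=r[(xs>=lo)&(xs<=hi)].mean(0); print(lo,hi,[(int(y),int(v)) for y,v in zip(ys[::3],row[::3])])
for c in (-37,-110,-181): 
    col=r[:,(ys<c+20)&(ys>c-20)].mean(1); print(c,[(int(x),int(v)) for x,v in zip(xs[::3],col[::3])])
```

```text
deckpos [  14.1 -273.    74.5] fdeck [-0.6 -0.3 -0.6]
now [ 0.5007 -0.0667  0.1136] f [-0.3 -0.3 -0.8] g 0.801 gf 0.0 t 23.17 q [0.47, -0.25, -0.39, 2.36, -0.09, 0.5, 0.83]
t [-44, 1, 30] w [-0.01, 0.0, -0.26] g 0.8
t [0, 0, 33] w [-0.0, 0.0, -0.0] g 0.8
8 20 [(15, 146), (12, 149), (9, 149), (6, 148), (3, 142), (0, 125), (-3, 118), (-6, 143), (-9, 173), (-12, 186), (-15, 188), (-18, 188), (-21, 187), (-24, 187), (-27, 187), (-30, 186), (-33, 186), (-36, 185), (-39, 186), (-42, 186), (-45, 186), (-48, 186), (-51, 186), (-54, 187), (-57, 187), (-60, 186), (-63, 187), (-66, 184), (-69, 173), (-72, 147), (-75, 126), (-78, 140), (-81, 167), (-84, 181), (-87, 184), (-90, 183), (-93, 181), (-96, 178), (-99, 174), (-102, 172), (-105, 171), (-108, 172), (-111, 171), (-114, 170), (-117, 169), (-120, 169), (-123, 173), (-126, 177), (-129, 180), (-132, 180), (-135, 179), (-138, 176), (-141, 171), (-144, 168), (-147, 173), (-150, 183), (-153, 189), (-156, 189), (-159, 188), (-162, 188), (-165, 188), (-168, 188), (-171, 186), (-174, 185), (-177, 185), (-180, 183), (-183, 181), (-186, 176), (-189, 
[... 1454 characters left out ...]
), (18, 189), (15, 187), (12, 185), (9, 182), (6, 173), (3, 154), (0, 134), (-3, 128), (-6, 132), (-9, 137), (-12, 139), (-15, 140)]
-110 [(60, 34), (57, 49), (54, 78), (51, 111), (48, 141), (45, 169), (42, 190), (39, 200), (36, 202), (33, 200), (30, 198), (27, 193), (24, 189), (21, 184), (18, 178), (15, 174), (12, 172), (9, 168), (6, 159), (3, 140), (0, 119), (-3, 109), (-6, 113), (-9, 120), (-12, 122), (-15, 121)]
-181 [(60, 32), (57, 46), (54, 74), (51, 107), (48, 138), (45, 167), (42, 188), (39, 199), (36, 201), (33, 200), (30, 198), (27, 196), (24, 193), (21, 188), (18, 182), (15, 173), (12, 162), (9, 148), (6, 132), (3, 113), (0, 92), (-3, 80), (-6, 78), (-9, 77), (-12, 74), (-15, 74)]
```

>>> jog_arm([
  {"tx":-9,"ty":0,"tz":4,"wx":0,"wy":0,"wz":-0.05,"gripper":0.8},
  {"tx":-18,"ty":0,"tz":9,"wx":0,"wy":0,"wz":-0.1,"gripper":0.8},
  {"tx":-27,"ty":1,"tz":15,"wx":-0.01,"wy":0,"wz":-0.16,"gripper":0.8},
  {"tx":-36,"ty":1,"tz":23,"wx":-0.01,"wy":0,"wz":-0.21,"gripper":0.8},
  {"tx":-44,"ty":1,"tz":30,"wx":-0.01,"wy":0,"wz":-0.26,"gripper":0.8},
])

```text
time: 23.63
position: [0.5409, -0.1009, 0.1046]
tool_rot: [0.795, 2.496, 0.113]
ft_force: [0.2, 0.6, -0.3]
grip_width: 0.802
grip_force: 0.0
```

Run:
```python
from h import *
dk(); plan([K([48,-302,45],1.1,.8),K([48,-302,11],1.1,.8)])
```

```text
deckpos [  48.3 -301.2   44.4] fdeck [-0.1  0.6 -0.3]
now [ 0.5409 -0.1009  0.1046] f [ 0.2  0.6 -0.3] g 0.802 gf 0.0 t 23.63 q [0.44, -0.12, -0.29, 2.29, -0.07, 0.44, 1.15]
t [0, -1, -1] w [-0.0, 0.0, -0.0] g 0.8
t [0, 0, 34] w [-0.0, 0.0, -0.0] g 0.8
```

>>> jog_arm([
  {"tx":0,"ty":-1,"tz":7,"wx":0,"wy":0,"wz":0,"gripper":0.8},
  {"tx":0,"ty":-1,"tz":15,"wx":0,"wy":0,"wz":0,"gripper":0.8},
  {"tx":0,"ty":-1,"tz":22,"wx":0,"wy":0,"wz":0,"gripper":0.8},
  {"tx":0,"ty":-1,"tz":28,"wx":0,"wy":0,"wz":0,"gripper":0.8},
  {"tx":0,"ty":-1,"tz":32,"wx":0,"wy":0,"wz":0,"gripper":0.8},
])

```text
time: 24.05
position: [0.5558, -0.1036, 0.0756]
tool_rot: [0.798, 2.497, 0.114]
ft_force: [-0.0, -0.5, 0.7]
grip_width: 0.803
grip_force: 0.0
```

>>> jog_arm([
  {"tx":0,"ty":0,"tz":0,"wx":0,"wy":0,"wz":0,"gripper":0.5},
  {"tx":0,"ty":0,"tz":0,"wx":0,"wy":0,"wz":0,"gripper":0.5},
  {"tx":0,"ty":0,"tz":0,"wx":0,"wy":0,"wz":0,"gripper":0.5},
  {"tx":0,"ty":0,"tz":0,"wx":0,"wy":0,"wz":0,"gripper":0.5},
  {"tx":0,"ty":0,"tz":0,"wx":0,"wy":0,"wz":0,"gripper":0.5},
], grip_force=20)

```text
time: 24.47
position: [0.5567, -0.1034, 0.0773]
tool_rot: [0.796, 2.495, 0.114]
ft_force: [1.7, 3.0, -1.1]
grip_width: 0.598
grip_force: 20.0
```

Run:
```python
from h import *
dk(); s=ctrl.get_state(); print(s["grip_width"],s["grip_force"],s["torque"].round(2),s["joint_positions"].round(2))
```

```text
deckpos [  48.5 -301.5   12.8] fdeck [ 0.6  3.2 -1.6]
0.5975766096227338 19.999600052833557 [0.54 0.25 0.24] [ 0.44 -0.03 -0.3   2.28 -0.01  0.37  1.1 ]
```

>>> jog_arm([
  {"tx":0,"ty":0,"tz":0,"wx":0,"wy":0,"wz":-0.08,"gripper":0.5},
  {"tx":0,"ty":0,"tz":0,"wx":0,"wy":0,"wz":-0.16,"gripper":0.5},
  {"tx":0,"ty":0,"tz":0,"wx":0,"wy":0,"wz":-0.24,"gripper":0.5},
  {"tx":0,"ty":0,"tz":0,"wx":0,"wy":0,"wz":-0.32,"gripper":0.5},
  {"tx":0,"ty":0,"tz":0,"wx":0,"wy":0,"wz":-0.4,"gripper":0.5},
], grip_force=20)

```text
time: 24.88
position: [0.5569, -0.1031, 0.0774]
tool_rot: [0.279, 2.599, -0.027]
ft_force: [3.3, 2.9, -1.1]
grip_width: 0.592
grip_force: 20.0
```

>>> jog_arm([
  {"tx":0,"ty":0,"tz":0,"wx":0,"wy":0,"wz":-0.08,"gripper":0.5},
  {"tx":0,"ty":0,"tz":0,"wx":0,"wy":0,"wz":-0.16,"gripper":0.5},
  {"tx":0,"ty":0,"tz":0,"wx":0,"wy":0,"wz":-0.24,"gripper":0.5},
  {"tx":0,"ty":0,"tz":0,"wx":0,"wy":0,"wz":-0.32,"gripper":0.5},
  {"tx":0,"ty":0,"tz":0,"wx":0,"wy":0,"wz":-0.4,"gripper":0.5},
], grip_force=20)

```text
time: 25.3
position: [0.5568, -0.1026, 0.0773]
tool_rot: [-0.245, 2.613, -0.167]
ft_force: [2.8, 4.7, -1.0]
grip_width: 0.6
grip_force: 20.0
```

```bash
cat >> h.py <<'E'
def psi():
    M=deckR(D[3]).T@R.from_rotvec(ctrl.get_state()["tool_rot"]).as_matrix(); return round(np.arctan2(M[1,1],M[0,1]),3)
E
python3 - <<'E'
from h import *
dk(); s=ctrl.get_state(); print(psi(),s["grip_width"],s["torque"].round(2),s["joint_positions"].round(2))
im=vision.get_image("top")["color"]
ys=np.arange(15,-246,-1.); xs=np.arange(60,-16,-1.)
m=proj("top",deckP(D,np.array([[(x,y,24) for y in ys] for x in xs]).reshape(-1,3))).reshape(len(xs),len(ys),2).astype(np.float32)
r=cv2.cvtColor(cv2.remap(im,m[...,0],m[...,1],1),cv2.COLOR_BGR2GRAY)
row=r[(xs>=30)&(xs<=42)].mean(0); print([(int(y),int(v)) for y,v in zip(ys[::3],row[::3])])
# mark angle from initial pictures
def mark(im,sh=0):
    g=cv2.cvtColor(im,cv2.COLOR_BGR2GRAY)
    out=[]
    for a in np.arange(90,225,5):
        P=[(48+q*np.cos(np.radians(a)),-302+q*np.sin(np.radians(a)),32) for q in np.arange(12,26)]
        uv=proj("top",deckP(D,P)).astype(np.float32); out.append((int(a),int(cv2.remap(g,uv[None,:,0],uv[None,:,1],1).mean())))
    return out
print(mark(cv2.imread("pics/top0.png")))
E
```

```text
deckpos [  48.5 -300.7   12.8] fdeck [ 1.4  5.1 -1.9]
1.899 0.6001580375304282 [1.22 0.11 0.5 ] [ 0.4  -0.04 -0.27  2.28 -0.01  0.37  1.9 ]
[(15, 146), (12, 160), (9, 176), (6, 179), (3, 164), (0, 148), (-3, 157), (-6, 182), (-9, 198), (-12, 203), (-15, 202), (-18, 202), (-21, 202), (-24, 202), (-27, 201), (-30, 201), (-33, 201), (-36, 201), (-39, 200), (-42, 199), (-45, 199), (-48, 199), (-51, 199), (-54, 198), (-57, 197), (-60, 197), (-63, 196), (-66, 190), (-69, 184), (-72, 187), (-75, 197), (-78, 202), (-81, 202), (-84, 202), (-87, 202), (-90, 202), (-93, 203), (-96, 203), (-99, 201), (-102, 200), (-105, 199), (-108, 199), (-111, 199), (-114, 199), (-117, 199), (-120, 199), (-123, 198), (-126, 198), (-129, 196), (-132, 194), (-135, 187), (-138, 183), (-141, 189), (-144, 199), (-147, 202), (-150, 202), (-153, 201), (-156, 202), (-159, 202), (-162, 202), (-165, 202), (-168, 202), (-171, 201), (-174, 199), (-177, 196), (-180, 195), (-183, 195), (-186, 195), (-189, 194), (-192, 192), (-195, 188), (-198, 185), (-201, 177), (-204, 159), (-207, 143), (-210, 145), (-213, 158), (-216, 163), (-219, 146), (-222, 111), (-225, 80), (-228, 69), (-231, 67), (-234, 61), (-237, 52), (-240, 45), (-243, 41)]
[(90, 68), (95, 69), (100, 71), (105, 74), (110, 79), (115, 88), (120, 96), (125, 101), (130, 100), (135, 94), (140, 86), (145, 79), (150, 74), (155, 72), (160, 73), (165, 75), (170, 76), (175, 77), (180, 76), (185, 73), (190, 70), (195, 69), (200, 68), (205, 68), (210, 67), (215, 67), (220, 67)]
```

>>> jog_arm([
  {"tx":0,"ty":0,"tz":0,"wx":0,"wy":0,"wz":-0.04,"gripper":0.5},
  {"tx":0,"ty":0,"tz":0,"wx":0,"wy":0,"wz":-0.08,"gripper":0.5},
  {"tx":0,"ty":0,"tz":0,"wx":0,"wy":0,"wz":-0.12,"gripper":0.5},
  {"tx":0,"ty":0,"tz":0,"wx":0,"wy":0,"wz":-0.12,"gripper":0.5},
  {"tx":0,"ty":0,"tz":0,"wx":0,"wy":0,"wz":-0.12,"gripper":0.5},
], grip_force=20)

```text
time: 25.77
position: [0.5568, -0.1025, 0.0774]
tool_rot: [-0.398, 2.599, -0.207]
ft_force: [2.2, 4.8, -0.4]
grip_width: 0.598
grip_force: 20.0
```

>>> jog_arm([
  {"tx":0,"ty":0,"tz":0,"wx":0,"wy":0,"wz":0,"gripper":0.8},
  {"tx":0,"ty":0,"tz":0,"wx":0,"wy":0,"wz":0,"gripper":0.8},
  {"tx":0,"ty":0,"tz":0,"wx":0,"wy":0,"wz":0,"gripper":0.8},
  {"tx":0,"ty":0,"tz":0,"wx":0,"wy":0,"wz":0,"gripper":0.8},
  {"tx":0,"ty":0,"tz":0,"wx":0,"wy":0,"wz":0,"gripper":0.8},
])

```text
time: 26.18
position: [0.5559, -0.1047, 0.0768]
tool_rot: [-0.394, 2.601, -0.209]
ft_force: [-0.1, 0.0, -0.6]
grip_width: 0.789
grip_force: 0.0
```

>>> jog_arm([
  {"tx":0,"ty":0,"tz":-8,"wx":0,"wy":0,"wz":0,"gripper":0.8},
  {"tx":0,"ty":0,"tz":-18,"wx":0,"wy":0,"wz":0,"gripper":0.8},
  {"tx":0,"ty":0,"tz":-30,"wx":0,"wy":0,"wz":0,"gripper":0.8},
  {"tx":0,"ty":0,"tz":-42,"wx":0,"wy":0,"wz":0,"gripper":0.8},
  {"tx":0,"ty":0,"tz":-50,"wx":0,"wy":0,"wz":0,"gripper":0.8},
])

```text
time: 26.6
position: [0.531, -0.1006, 0.1214]
tool_rot: [-0.395, 2.6, -0.209]
ft_force: [0.4, 0.4, 0.7]
grip_width: 0.802
grip_force: 0.0
```

Run:
```python
from h import *
dk(); print(psi())
plan([W([.40,-.25,.25],1.1,.8)])
```

```text
deckpos [  48.2 -302.4   63.9] fdeck [0.6 0.4 0.5]
2.014
now [ 0.531  -0.1006  0.1214] f [0.4 0.4 0.7] g 0.802 gf 0.0 t 26.6 q [0.39, -0.17, -0.24, 2.29, -0.08, 0.49, 2.08]
t [49, -69, -83] w [-0.02, 0.27, 0.38] g 0.8
t [40, -85, -72] w [-0.01, 0.27, 0.37] g 0.8
```

>>> jog_arm([
  {"tx":10,"ty":-14,"tz":-17,"wx":0,"wy":0.05,"wz":0.08,"gripper":0.8},
  {"tx":20,"ty":-28,"tz":-33,"wx":-0.01,"wy":0.11,"wz":0.15,"gripper":0.8},
  {"tx":29,"ty":-41,"tz":-50,"wx":-0.01,"wy":0.16,"wz":0.23,"gripper":0.8},
  {"tx":39,"ty":-55,"tz":-66,"wx":-0.02,"wy":0.22,"wz":0.3,"gripper":0.8},
  {"tx":49,"ty":-69,"tz":-83,"wx":-0.02,"wy":0.27,"wz":0.38,"gripper":0.8},
])

```text
time: 27.02
position: [0.4651, -0.1756, 0.1862]
tool_rot: [0.14, 2.883, -0.109]
ft_force: [1.4, 0.5, 0.0]
grip_width: 0.8
grip_force: 0.0
```

>>> jog_arm([
  {"tx":8,"ty":-17,"tz":-14,"wx":0,"wy":0.05,"wz":0.07,"gripper":0.8},
  {"tx":16,"ty":-34,"tz":-29,"wx":0,"wy":0.11,"wz":0.15,"gripper":0.8},
  {"tx":24,"ty":-51,"tz":-43,"wx":-0.01,"wy":0.16,"wz":0.22,"gripper":0.8},
  {"tx":32,"ty":-68,"tz":-58,"wx":-0.01,"wy":0.22,"wz":0.3,"gripper":0.8},
  {"tx":40,"ty":-85,"tz":-72,"wx":-0.01,"wy":0.27,"wz":0.37,"gripper":0.8},
])

```text
time: 27.43
position: [0.4001, -0.2506, 0.2507]
tool_rot: [-0.731, -3.051, 0.006]
ft_force: [1.4, -0.6, 0.2]
grip_width: 0.798
grip_force: 0.0
```

```bash
cat > mk.py <<'E'
from h import *
ims={"top":vision.get_image("top")["color"],"scene":vision.get_image("scene")["color"]}
for n in ims: cv2.imwrite(f"pics/{n}_f.png",ims[n])
def prof(n,im,z=32,r0=12,r1=25,cx=48,cy=-302):
    g=cv2.cvtColor(im,cv2.COLOR_BGR2GRAY); out=[]
    for a in np.arange(80,260,4):
        P=[(cx+q*np.cos(np.radians(a)),cy+q*np.sin(np.radians(a)),z) for q in np.arange(r0,r1)]
        uv=proj(n,deckP(D,P)).astype(np.float32); out.append(int(cv2.remap(g,uv[None,:,0],uv[None,:,1],1).mean()))
    return out
print(list(range(80,260,4)))
for n in ims:
    print(n,"before",prof(n,cv2.imread(f"pics/{n}0.png"))); print(n,"after ",prof(n,ims[n]))
    uv=proj(n,deckP(D,[(48,-302,34)]))[0].round().astype(int); print(uv)
    print(cv2.cvtColor(ims[n],cv2.COLOR_BGR2GRAY)[uv[1]-9:uv[1]+15,uv[0]-14:uv[0]+12])
E
python3 mk.py
```

```text
[80, 84, 88, 92, 96, 100, 104, 108, 112, 116, 120, 124, 128, 132, 136, 140, 144, 148, 152, 156, 160, 164, 168, 172, 176, 180, 184, 188, 192, 196, 200, 204, 208, 212, 216, 220, 224, 228, 232, 236, 240, 244, 248, 252, 256]
top before [67, 67, 67, 68, 69, 71, 73, 77, 82, 89, 95, 99, 100, 97, 92, 85, 80, 76, 73, 72, 72, 73, 74, 74, 75, 74, 72, 70, 69, 68, 68, 68, 68, 67, 67, 67, 67, 67, 67, 67, 67, 67, 67, 67, 66]
top after  [69, 69, 69, 69, 69, 69, 69, 70, 70, 70, 70, 70, 70, 70, 70, 70, 72, 74, 77, 81, 88, 95, 103, 108, 111, 109, 105, 97, 88, 81, 76, 72, 71, 70, 69, 69, 68, 68, 68, 68, 68, 68, 69, 69, 68]
[358 181]
[[ 90  77  80  92 116 130 133 128 120 109  94  78  69  65  65  66  70  72
   79  92 105 112 114 108 105 107]
 [ 77  74  79  87  99 111 112 107  98  85  74  67  64  63  65  64  62  61
   65  77  97 110 111 106 103 107]
 [ 73  73  73  74  77  80  84  80  73  69  67  67  66  69  67  71  68  66
   61  65  81  93  96  96  97 106]
 [ 81  78  75  69  66  67  65  62  62  65  69  68  71  70  71  70  71  68
   67  63  67  73  77  83  94 106]
 [ 90  88  85  81  71  66  62  62  64  68  
[... 4488 characters left out ...]
64  72  90
   98  96  96  95 134 148 150 163]
 [113  98  79  89  87  95 124 134 112  89  82  82  78  76  76  76  93 100
  100  97  96  96 132 147 148 151]
 [ 84  77  92 124 112 124 134 134 133 111 100  89  82  82  84  83 101 115
  118 117 103 109 138 147 147 147]
 [123 106 124 134 133 131 132 132 133 132 133 110 100  89  83  82 100 145
  163 171 130 135 147 147 151 146]
 [183 144 137 135 133 132 132 133 132 133 132 131 132 110 100  95 103 158
  194 194 144 139 147 150 149 148]
 [230 188 156 142 135 133 134 132 133 132 133 132 131 132 130 123 102 104
  153 135 103 133 140 139 121 164]
 [243 230 189 157 142 135 133 134 133 132 133 133 131 131 131 130 116  97
  100  86  84 124 123 105 106 154]]
```

Run:
```python
from h import *
for n in ("top","scene"):
    g=cv2.imread(f"pics/{n}_f.png",0).astype(float)
    def cen(c,rad):
        c=np.array(c,float)
        for _ in range(8):
            v,u=np.mgrid[0:400,0:640]; w=np.clip(g-(80 if n=="top" else 103),0,None)*(np.hypot(u-c[0],v-c[1])<rad); c=np.array([(u*w).sum(),(v*w).sum()])/w.sum()
        return c
    P=lambda a,r,z:proj(n,deckP(D,[(48+r*np.cos(np.radians(a)),-302+r*np.sin(np.radians(a)),z)]))[0]
    h=cen(P(0,0,37),2.5); d=h-P(0,0,37); print(n,"hub off",d.round(2))
    v=[P(180,r,32)+d for r in (14,17,20)]
    print("pred line 180:",np.round(v,2).tolist(), "axis32",(P(0,0,32)+d).round(2))
    for a in (170,175,180,185): print(a,(P(a,18,32)+d).round(2), "mark cen r18", cen(P(a,18,32)+d,2.2).round(2))
    print("pointer pred r32 z9",(P(180,32,9)+d).round(2),"cen",cen(P(180,34,9)+d,2.5).round(2))
```

```text
top hub off [-0.51  0.08]
pred line 180: [[357.2, 185.56], [357.07, 186.47], [356.94, 187.39]] axis32 [357.81 181.26]
170 [356.   186.57] mark cen r18 [357.14 186.63]
175 [356.51 186.7 ] mark cen r18 [356.85 187.72]
180 [357.02 186.78] mark cen r18 [357.14 186.63]
185 [357.54 186.82] mark cen r18 [357.14 186.63]
pointer pred r32 z9 [356.46 188.13] cen [356.04 190.15]
scene hub off [-0.11  0.13]
pred line 180: [[317.98, 182.95], [318.57, 183.5], [319.16, 184.05]] axis32 [315.25 180.4 ]
170 [318.25 183.97] mark cen r18 [319.09 183.84]
175 [318.52 183.84] mark cen r18 [319.09 183.84]
180 [318.77 183.68] mark cen r18 [319.09 183.84]
185 [318.98 183.5 ] mark cen r18 [319.09 183.84]
pointer pred r32 z9 [318.85 190.06] cen [320.39 191.67]
```

Run:
```python
from h import *
im=cv2.imread("pics/top_f.png")
ys=np.arange(15,-246,-1.); xs=np.arange(60,-16,-1.)
m=proj("top",deckP(D,np.array([[(x,y,24) for y in ys] for x in xs]).reshape(-1,3))).reshape(len(xs),len(ys),2).astype(np.float32)
r=cv2.cvtColor(cv2.remap(im,m[...,0],m[...,1],1),cv2.COLOR_BGR2GRAY)
for lo,hi in ((8,20),(30,42)):
    row=r[(xs>=lo)&(xs<=hi)].mean(0).astype(int); print([(int(ys[i]),row[i]) for i in range(1,len(row)-1) if row[i]<row[i-1] and row[i]<=row[i+1] and row[i]<190], row[::6].tolist())
for c in (-15,-55,-85,-120,-152,-190): 
    col=r[:,(ys<c+8)&(ys>c-8)].mean(1).astype(int); print(c,col[::4].tolist())
s=ctrl.get_state(); print(s["time"],s["ft_force"])
```

```text
[(9, np.int64(147)), (7, np.int64(146)), (-13, np.int64(185)), (-26, np.int64(184)), (-32, np.int64(183)), (-58, np.int64(184)), (-68, np.int64(170)), (-81, np.int64(185)), (-88, np.int64(185)), (-95, np.int64(184)), (-102, np.int64(183)), (-126, np.int64(184)), (-134, np.int64(172)), (-136, np.int64(171)), (-155, np.int64(185)), (-160, np.int64(185)), (-164, np.int64(184)), (-185, np.int64(184)), (-195, np.int64(184)), (-205, np.int64(150)), (-224, np.int64(79)), (-240, np.int64(108))] [144, 147, 149, 164, 186, 185, 185, 184, 183, 183, 184, 184, 185, 180, 170, 184, 185, 186, 185, 184, 183, 184, 184, 185, 182, 172, 182, 186, 186, 186, 184, 184, 184, 184, 185, 184, 170, 154, 175, 119, 79, 98, 109, 108]
[(2, np.int64(161)), (-68, np.int64(180)), (-135, np.int64(180)), (-205, np.int64(152)), (-224, np.int64(75)), (-240, np.int64(108)), (-243, np.int64(107))] [143, 173, 166, 174, 197, 199, 198, 197, 197, 196, 195, 195, 194, 190, 180, 195, 199, 198, 199, 198, 195, 195, 195, 194, 192, 180, 191, 198, 197, 198, 198, 196, 194, 194, 194, 193, 174, 157, 182, 126, 75, 97, 109, 107]
-15 [34, 56, 99, 141, 178, 198, 200, 199, 195, 192, 189, 187, 184, 180, 164, 144, 140, 147, 150]
-55 [33, 57, 101, 142, 176, 193, 196, 194, 193, 191, 188, 186, 183, 176, 154, 119, 110, 127, 139]
-85 [32, 56, 100, 139, 176, 198, 202, 199, 196, 193, 189, 186, 185, 180, 159, 122, 109, 119, 125]
-120 [33, 55, 97, 141, 177, 193, 196, 195, 193, 191, 189, 186, 184, 178, 158, 124, 117, 132, 139]
-152 [32, 55, 99, 138, 173, 195, 201, 199, 196, 193, 190, 187, 185, 180, 161, 131, 125, 139, 147]
-190 [32, 51, 93, 137, 174, 193, 195, 194, 193, 191, 189, 186, 184, 179, 161, 131, 124, 140, 149]
27.5333 [ 1.06566693 -0.67824391 -0.54029787]
```

```bash
python3 -c "
from bench import ctrl
print(ctrl.close_job())"
```

```text
the job is handed in; nothing more can be done
None
```

The job is handed in at about 27.5 s: the three modules lie in one closed row, vent sides placed against the front lip. The wheel mark measures within about 2 degrees of the pointer, and no bystander was handled (I did not check their positions afterwards).

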